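# Load the washed auger bushings into the pin tray in line order

### The arm

A 6-joint arm with a two-finger parallel gripper is mounted at the origin on the work surface. World frame = base frame: x ahead of the robot, y to its left, z up, the work surface at z = 0. Lengths are in m, angles in rad, forces in N, time in s.
With the tool pointing down it reaches from about 0.3 to 1 m from the base axis. Payload 5.1 kg.
Tool frame: the origin (TCP) lies between the finger pads; the fingertips stand 17 mm ahead of it and the grasp point (between the pads) lies 2 mm behind it (ctrl.nose_length is the distance from the TCP to the fingertips, in m); z points along the fingers, x is the direction in which the jaws open and shut, and the axes are right-handed (so a half turn about z gives the same grasp; the last joint's range is limited). The gripper opens to 95 mm and grips with 3 to 60 N. Pads are 20 mm wide; open, the fingers measure 119 mm over their backs; the gripper's body (75 mm by 180 mm) begins 59 mm behind the grasp point.
Start: joints at [-1.215, 0.124, 1.65, -0, 1.367, -0.083], TCP at [0.276, -0.588, 0.232] pointing down, gripper open.
Joint ranges: [-2.61, 2.61], [-1.02, 2.33], [0.03, 2.71], [-1.35, 4.49], [0.32, 2.68], [-2.91, 2.91]. Speed limits (rad/s): [2.57, 2.57, 3.14, 3.14, 3.14, 3.14].

### API

Orientations are given as a unit quaternion [w, x, y, z].
In Python, from bench import ctrl gives the robot as it stands. The module is installed in compiled form; this text tells all that it offers.
- The arm moves only by the shell command python3 -m crank 'ROWS' [FORCE]. ROWS is JSON, a list of rows, each a list of 5 numbers: the opening, from 0 (shut) to 1 (fully open), then the shift along the tool's x, y, z in cm, then the turn about the tool's z in rad. In form: [[claw, tx, ty, tz, twist], ...]. A call has exactly 10 rows; each row shifts and turns the pose as measured when the row begins, along the tool's axes as they then stand; what a row does not reach is not made up. A row lasts 1/10 s, in which the tool goes at most 50 mm and 8.59 degrees, less where a joint would pass 70% of its speed; a pose out of reach is approached as far as the arm can. A call with a gripper value outside its range is refused whole. The fingers move at their own pace and stop on an object; FORCE is the grip in N (left out, the last holds). Time passes only in rows, so rows that do not move let the fingers close, or fill a call up. It gives the time, the measured TCP pose, the force and the opening at its end, in the units of the state.
- ctrl.state(): the state, without advancing time (a new reading comes with each control period).
- ctrl.grab_frame(name): name is "scene" or "side" or "wrist"; returns a dict with "color" (480x640x3 uint8, red, green, blue), "mtx" (3x3 intrinsics, pixels), "extrinsics" (4x4, takes a point from camera to world coordinates). Camera axes: x right, y down, z forward; pixel columns grow to the right and rows downward; lengths in m; the calibration is good to about 2 mm. The wrist camera is an equidistant fisheye: a pixel r from the principal point sees the ray r / f radians off the axis. A picture is of the moment at which its call begins. There is no depth.
- ctrl.close_job(): hands the job in, once; it reports no verdict.
Trained networks look in a picture, given as the dict that the camera call returned (one of the last four; its "shot" number tells which), for a name from the list of things; names that differ only in an ending like _2 or _b are one class to them, and where a whole thing is asked for, a point or a joint stands for the part that bears it (a point fixed in the world has none). Each returns a list of dicts, best first, with "confidence" (0 to 1); they miss things now and then, are a little off and sometimes report something else, mostly with a low value. They report only what shows in the picture. A call takes as long as a camera call. They do not tell look-alikes from the thing itself.
- ctrl.spot_in(target, picture): "extent" ([left, top, width, height] in pixels, round what is visible of it).
- ctrl.regions_of(target, picture): "region" (480x640 bool, what is visible of it) and "extent" ([left, top, width, height] in pixels, round what is visible of it).
The state is a dict: "time": time; "joint_positions": joint angles; "joint_velocities": joint speeds; "joint_torque": joint torques, N m; "tcp_pos": TCP position; "tool_rot": TCP orientation; "ft_force": force on the tool from outside, world axes, zero at the start; "ft_torque": the same for the moment, N m; "grip_width": finger opening in m.
Only numpy, scipy, OpenCV 4.12 (cv2) and the standard library are available. Lean on these libraries where they do the work, as an engineer would, in place of code of your own. Each camera call takes 0.05 s, during which the arm holds its last target.

### The job

Stack the empty grey pin tray squarely on the green parts tray so that its foot pins drop fully into the corner sockets. Then move the four washed auger bushings from the drying rack onto the red posts of the stacked tray, flange down and fully seated, in the same order as they stand in the rack: the one nearest the robot goes on the post nearest the robot, and so on to the far end, so that each goes back to its own feed line.

Things in the scene. Friction and masses are not known exactly. Their poses are not given: they have to be found in the camera images.
- white_bushing (a point): The ivory-white auger bushing: loose flanged nylon sleeve, upright on a drying-rack pin, flange down. 56 mm tall; sleeve 36 mm outside, flange 48 mm across, 6 mm thick; bore 24 mm right through; 60 g. The point is its centre, 28 mm above its underside; z is its axis (up). Grip the sleeve above the flange.
- black_bushing (a point): The black auger bushing: loose flanged nylon sleeve, upright on a drying-rack pin, flange down. 56 mm tall; sleeve 36 mm outside, flange 48 mm across, 6 mm thick; bore 24 mm right through; 60 g. The point is its centre, 28 mm above its underside; z is its axis (up). Grip the sleeve above the flange.
- blue_bushing (a point): The blue auger bushing: loose flanged nylon sleeve, upright on a drying-rack pin, flange down. 56 mm tall; sleeve 36 mm outside, flange 48 mm across, 6 mm thick; bore 24 mm right through; 60 g. The point is its centre, 28 mm above its underside; z is its axis (up). Grip the sleeve above the flange.
- yellow_bushing (a point): The yellow auger bushing: loose flanged nylon sleeve, upright on a drying-rack pin, flange down. 56 mm tall; sleeve 36 mm outside, flange 48 mm across, 6 mm thick; bore 24 mm right through; 60 g. The point is its centre, 28 mm above its underside; z is its axis (up). Grip the sleeve above the flange.
- pin_white: Fixed drying-rack pin on which the ivory-white bushing stands at the start (the four are alike: 10 mm thick, on a 52 mm saucer, 42 mm tall in all). Origin: centre of the saucer's underside, 16 mm above the shelf; the bushing stands 4 mm higher. Pins 64 mm apart in a straight row on a low galvanized channel, 290 x 56 mm; x runs along the row, away from the robot.
- pin_black: Fixed drying-rack pin on which the black bushing stands at the start (the four are alike: 10 mm thick, on a 52 mm saucer, 42 mm tall in all). Origin: centre of the saucer's underside, 16 mm above the shelf; the bushing stands 4 mm higher. Pins 64 mm apart in a straight row on a low galvanized channel, 290 x 56 mm; x runs along the row, away from the robot.
- pin_blue: Fixed drying-rack pin on which the blue bushing stands at the start (the four are alike: 10 mm thick, on a 52 mm saucer, 42 mm tall in all). Origin: centre of the saucer's underside, 16 mm above the shelf; the bushing stands 4 mm higher. Pins 64 mm apart in a straight row on a low galvanized channel, 290 x 56 mm; x runs along the row, away from the robot.
- pin_yellow: Fixed drying-rack pin on which the yellow bushing stands at the start (the four are alike: 10 mm thick, on a 52 mm saucer, 42 mm tall in all). Origin: centre of the saucer's underside, 16 mm above the shelf; the bushing stands 4 mm higher. Pins 64 mm apart in a straight row on a low galvanized channel, 290 x 56 mm; x runs along the row, away from the robot.
- pin_tray_grip (a point): Loose grey pin tray, 290 x 100 mm, 320 g; x along it, at first away from the robot. Point: middle of its black central grip (14 mm in x, pinch its 26 mm in y; top 22 mm up). Below the point: floor's top 30 mm, underside 35, foot tips 48. Foot pins 9 mm thick, round-tipped, at x +-131, y +-36 mm. Red posts 12 mm thick, round-topped, 36 mm tall, on the centre line at x -100, -42, 42, 100 mm.
- bottom_tray: Fixed green parts tray holding bolts, on the shelf: 290 x 100 mm, 45 mm tall. Origin: centre of its underside; x along its length, away from the robot. Socket in the top of each corner post: 14 x 14 mm, 17 mm deep, at x +-131, y +-36 mm. Stacked, the pin tray's floor rests on this tray's top with its 13 mm foot pins in the sockets.
Not all that is in view belongs to the job. Leave any brown or pink look-alike of the part that bears white_bushing alone. Leave any brown look-alike of the part that bears black_bushing alone.

How it is judged:
On the way:
1. the empty pin tray is stacked on the green tray with its foot pins fully in the sockets, while all four bushings still stand on their drying-rack pins (horizontal distance between pin_tray_grip and bottom_tray below 0.006 m and z of pin_tray_grip in the frame of bottom_tray between 0.077 and 0.083 m and angle between the x axis of pin_tray_grip and the x axis of bottom_tray, either way round below 0.06 rad and angle between pin_tray_grip's own z axis and vertical below 0.04 rad and horizontal distance between white_bushing and pin_white below 0.02 m and horizontal distance between black_bushing and pin_black below 0.02 m and horizontal distance between blue_bushing and pin_blue below 0.02 m and horizontal distance between yellow_bushing and pin_yellow below 0.02 m), for 0.3 s.
At the end, for the whole second after the job is handed in: Pin tray square on the green tray (within 6 mm, floor down within 3 mm, turned under 0.06 rad); each bushing upright, flange down on the post with the same number from the robot's end as its drying-rack pin (within 12 mm, height within 4 mm, tilt under 0.12 rad); all at rest and let go (horizontal distance between pin_tray_grip and bottom_tray below 0.006 m and z of pin_tray_grip in the frame of bottom_tray between 0.077 and 0.083 m and angle between the x axis of pin_tray_grip and the x axis of bottom_tray, either way round below 0.06 rad and angle between pin_tray_grip's own z axis and vertical below 0.04 rad and ((world x of pin_white below 0.481 m and x of white_bushing in the frame of bottom_tray between -0.112 and -0.088 m) or (world x of pin_white between 0.481 and 0.545 m and x of white_bushing in the frame of bottom_tray between -0.054 and -0.03 m) or (world x of pin_white between 0.545 and 0.609 m and x of white_bushing in the frame of bottom_tray between 0.03 and 0.054 m) or (world x of pin_white above 0.609 m and x of white_bushing in the frame of bottom_tray between 0.088 and 0.112 m)) and y of white_bushing in the frame of bottom_tray between -0.012 and 0.012 m and z of white_bushing in the frame of bottom_tray between 0.074 and 0.082 m and angle between each of white_bushing, black_bushing, blue_bushing, yellow_bushing's own z axis and vertical below 0.12 rad and ((world x of pin_black below 0.481 m and x of black_bushing in the frame of bottom_tray between -0.112 and -0.088 m) or (world x of pin_black between 0.481 and 0.545 m and x of black_bushing in the frame of bottom_tray between -0.054 and -0.03 m) or (world x of pin_black between 0.545 and 0.609 m and x of black_bushing in the frame of bottom_tray between 0.03 and 0.054 m) or (world x of pin_black above 0.609 m and x of black_bushing in the frame of bottom_tray between 0.088 and 0.112 m)) and y of black_bushing in the frame of bottom_tray between -0.012 and 0.012 m and z of black_bushing in the frame of bottom_tray between 0.074 and 0.082 m and ((world x of pin_blue below 0.481 m and x of blue_bushing in the frame of bottom_tray between -0.112 and -0.088 m) or (world x of pin_blue between 0.481 and 0.545 m and x of blue_bushing in the frame of bottom_tray between -0.054 and -0.03 m) or (world x of pin_blue between 0.545 and 0.609 m and x of blue_bushing in the frame of bottom_tray between 0.03 and 0.054 m) or (world x of pin_blue above 0.609 m and x of blue_bushing in the frame of bottom_tray between 0.088 and 0.112 m)) and y of blue_bushing in the frame of bottom_tray between -0.012 and 0.012 m and z of blue_bushing in the frame of bottom_tray between 0.074 and 0.082 m and ((world x of pin_yellow below 0.481 m and x of yellow_bushing in the frame of bottom_tray between -0.112 and -0.088 m) or (world x of pin_yellow between 0.481 and 0.545 m and x of yellow_bushing in the frame of bottom_tray between -0.054 and -0.03 m) or (world x of pin_yellow between 0.545 and 0.609 m and x of yellow_bushing in the frame of bottom_tray between 0.03 and 0.054 m) or (world x of pin_yellow above 0.609 m and x of yellow_bushing in the frame of bottom_tray between 0.088 and 0.112 m)) and y of yellow_bushing in the frame of bottom_tray between -0.012 and 0.012 m and z of yellow_bushing in the frame of bottom_tray between 0.074 and 0.082 m and linear speed of each of pin_tray, bush_white, bush_black, bush_blue, bush_yellow below 0.02 m/s); the robot touches nothing.
It also fails if it takes over 125 s, if anything falls off the work surface, if the arm or the gripper's body presses on something with over 40 N, if the wrist force passes 120 N, or if a joint passes its speed limit or range.

## Working session

There is one attempt and no reset: what is moved stays moved. The work goes in short steps, Python scripts to look and compute and a shell command to move; the robot and the scene stay as the last step left them, time stands still between calls to the robot, and variables do not carry over. Pictures are saved under pics/ and viewed, and the job is handed in when it is done.

```bash
mkdir -p pics; ls
python3 - <<'E'
from bench import ctrl
import cv2
s=ctrl.state()
for k,v in s.items(): print(k,v)
for n in ("scene","side","wrist"):
    f=ctrl.grab_frame(n); cv2.imwrite(f"pics/{n}0.png",f["color"][:,:,::-1])
    print(n,f["mtx"].tolist(),f["extrinsics"].round(4).tolist())
E
```

```text
pics
time 0.0
joint_positions [-1.21461094e+00  1.24527678e-01  1.65163942e+00  1.71382901e-05
  1.36750374e+00 -8.26262848e-02]
joint_velocities [-8.91148112e-04  2.82588645e-04  7.47718651e-04 -5.90085070e-04
  1.63545714e-03 -6.96724836e-06]
joint_torque [ 6.72686638e-04 -4.17604136e+01 -3.59933281e+01  7.73938280e-02
  4.89702949e-02 -1.31598185e-04]
tcp_pos [ 0.27591566 -0.58787476  0.23039285]
tool_rot [-6.34388718e-04  8.44055488e-01 -5.36254841e-01 -8.23004437e-04]
ft_force [ 0.03323363 -0.32573771 -0.19531309]
ft_torque [0.04345499 0.0113442  0.01521065]
grip_width 0.09537236766401276
scene [[581.5237653697129, 0.0, 319.36210520003334], [0.0, 581.5237653697129, 249.59935872515297], [0.0, 0.0, 1.0]] [[0.8286, 0.4715, -0.3019, 0.8879], [0.5598, -0.7033, 0.4381, -0.4928], [-0.0058, -0.532, -0.8467, 0.9241], [0.0, 0.0, 0.0, 1.0]]
side [[562.5235480821104, 0.0, 317.3999707131192], [0.0, 562.5235480821104, 244.20411584170876], [0.0, 0.0, 1.0]] [[-0.9959, -0.059, 0.0685, 0.4992], [-0.0903, 0.6121, -0.7856, 0.8489], [0.0045, -0.7886, -0.6149, 0.7475], [0.0, 0.0, 0.0, 1.0]]
wrist [[371.64829954431775, 0.0, 324.7737631101665], [0.0, 371.64829954431775, 234.91529584569486], [0.0, 0.0, 1.0]] [[0.4262, -0.8738, -0.2342, 0.3422], [-0.9046, -0.4126, -0.1069, -0.5572], [-0.0032, 0.2574, -0.9663, 0.3838], [0.0, 0.0, 0.0, 1.0]]
```

View pics/scene0.png

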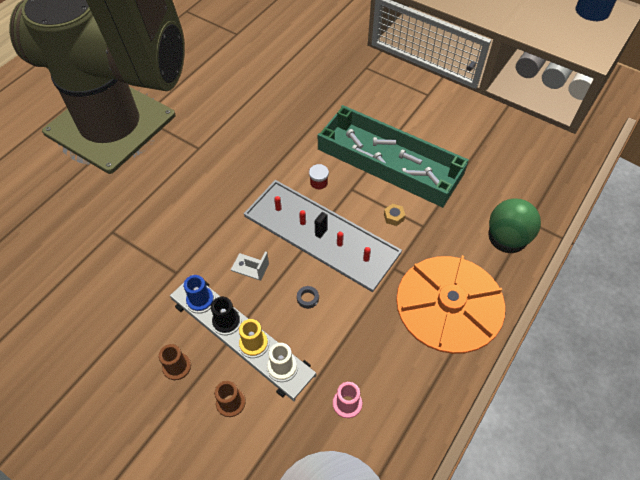

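View pics/side0.png

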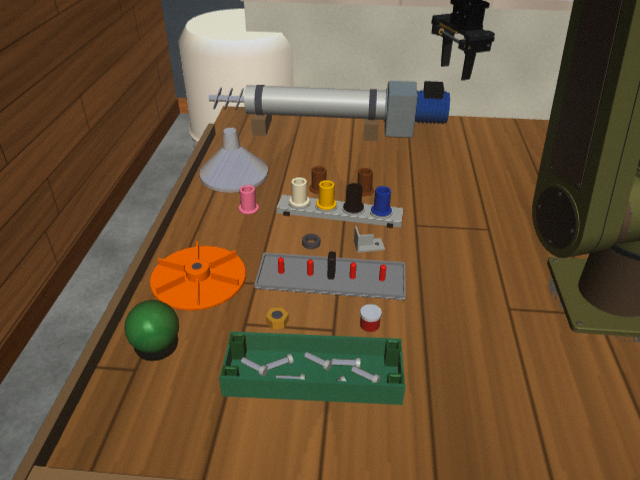

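View pics/wrist0.png

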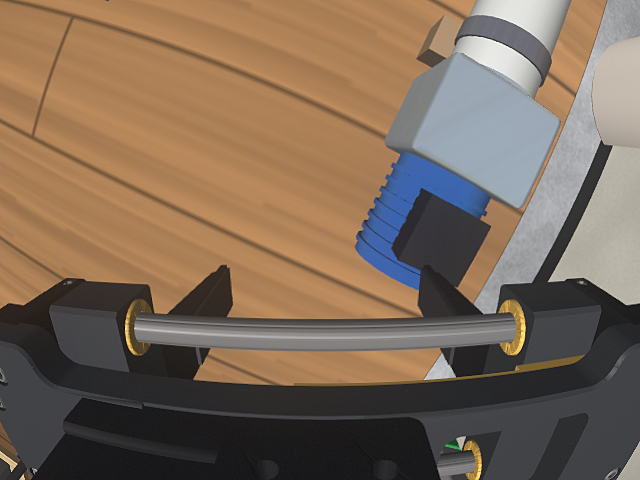

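```bash
cat > h.py <<'E'
import numpy as np, cv2
from bench import ctrl
def ray(f,px):
    K=f["mtx"];E=f["extrinsics"]
    d=np.array([(px[0]-K[0,2])/K[0,0],(px[1]-K[1,2])/K[1,1],1.])
    return E[:3,3],E[:3,:3]@d
def at_z(f,px,z):
    o,d=ray(f,px);return o+d*(z-o[2])/d[2]
def proj(f,P):
    K=f["mtx"];E=f["extrinsics"];P=np.atleast_2d(P)
    c=(P-E[:3,3])@E[:3,:3]
    return c[:,:2]/c[:,2:]*[K[0,0],K[1,1]]+K[:2,2]
def projw(f,P):
    K=f["mtx"];E=f["extrinsics"];P=np.atleast_2d(P)
    c=(P-E[:3,3])@E[:3,:3]
    r=np.linalg.norm(c[:,:2],axis=1);th=np.arctan2(r,c[:,2])
    return c[:,:2]/r[:,None]*th[:,None]*K[0,0]+K[:2,2]
E
python3 - <<'E'
from h import *
for n,box in (("scene",[(170,270,160,130),(230,170,190,130),(305,95,180,120)]),("side",[(265,170,150,60),(245,240,170,65),(210,320,205,90)])):
    f=ctrl.grab_frame(n)
    for i,(x,y,w,h) in enumerate(box):
        c=cv2.resize(f["color"][y:y+h,x:x+w,::-1],None,fx=4,fy=4,interpolation=cv2.INTER_CUBIC)
        cv2.imwrite(f"pics/{n}_c{i}.png",c)
    for t in ("pin_tray_grip","bottom_tray","white_bushing","blue_bushing","black_bushing","yellow_bushing"):
        for r in ctrl.regions_of(t,f)[:5]:
            m=r["region"];v,u=np.nonzero(m)
            print(n,t,round(r["confidence"],2),r["extent"],u.mean().round(1),v.mean().round(1), len(u))
    hsv=cv2.cvtColor(f["color"],cv2.COLOR_RGB2HSV)
    m=(((hsv[...,0]<5)|(hsv[...,0]>175))&(hsv[...,1]>200)&(hsv[...,2]>120)).astype(np.uint8)
    k,l,st,ce=cv2.connectedComponentsWithStats(m)
    for s,c in zip(st[1:],ce[1:]):
        if s[4]>15: print("red",s,c.round(1))
E
```

```text
scene pin_tray_grip 0.73 [243.2, 184.4, 157.1, 103.5] 323.7 234.5 7261
scene pin_tray_grip 0.16 [215.0, 310.6, 13.6, 23.6] 220.0 326.0 22
scene bottom_tray 0.71 [316.7, 103.3, 149.6, 106.1] 392.7 155.1 7605
scene bottom_tray 0.55 [237.6, 317.4, 29.3, 42.8] 251.8 338.1 877
scene white_bushing 0.96 [268.7, 343.9, 24.8, 35.9] 281.2 361.7 840
scene white_bushing 0.94 [331.6, 383.8, 32.3, 32.9] 347.4 400.5 758
scene white_bushing 0.65 [214.8, 383.2, 31.2, 36.8] 228.8 398.9 851
scene blue_bushing 0.96 [181.7, 280.1, 31.6, 30.5] 197.3 293.1 792
scene blue_bushing 0.16 [265.7, 355.1, 33.0, 23.3] 284.2 372.1 140
scene black_bushing 0.66 [214.0, 297.2, 27.1, 34.7] 224.4 315.3 839
scene black_bushing 0.66 [159.0, 343.5, 33.1, 37.0] 174.5 362.2 859
scene yellow_bushing 0.77 [237.3, 315.9, 29.7, 42.1] 251.7 337.5 782
side pin_tray_grip 0.63 [253.2, 251.9, 153.5, 49.1] 331.3 275.7 5589
side bottom_tray 0.84 [220.4, 332.4, 183.7, 70.8] 313.4 368.0 11761
side white_bushing 0.84 [309.6, 167.5, 16.1, 22.6] 317.1 178.1 298
side white_bushing 0.79 [240.4, 186.7, 16.3, 27.8] 247.8 200.0 466
side white_bushing 0.65 [288.6, 175.7, 19.8, 28.8] 298.7 192.6 456
side white_bushing 0.43 [253.3, 252.7, 151.4, 47.8] 331.8 275.8 5446
side white_bushing 0.25 [216.8, 332.7, 189.4, 73.7] 313.3 368.2 11909
side blue_bushing 0.8 [370.2, 185.7, 24.1, 32.4] 381.7 202.0 479
side blue_bushing 0.42 [252.6, 252.9, 152.9, 48.7] 331.8 275.7 5665
side black_bushing 0.93 [345.0, 181.9, 13.5, 31.1] 353.4 198.6 458
side black_bushing 0.73 [358.6, 166.9, 13.2, 28.9] 365.6 180.9 360
side yellow_bushing 0.67 [315.7, 179.4, 21.6, 34.3] 326.0 195.9 462
red [278 258   6  15  75] [280.5 264.9]
red [308 260   5  15  72] [310.  267.1]
red [350 263   6  15  73] [352.5 270.2]
red [380 265   6  16  73] [382.4 272.2]
red [367 322  10   9  64] [371.3 326.1]
```

View pics/scene_c0.png

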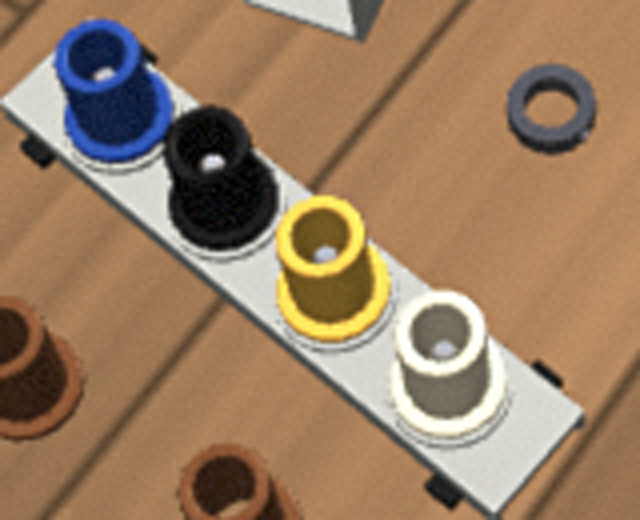

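View pics/scene_c1.png

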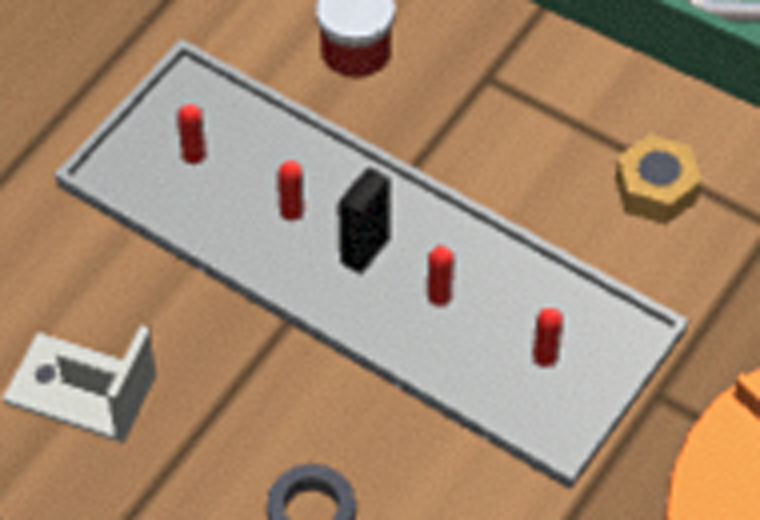

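View pics/scene_c2.png

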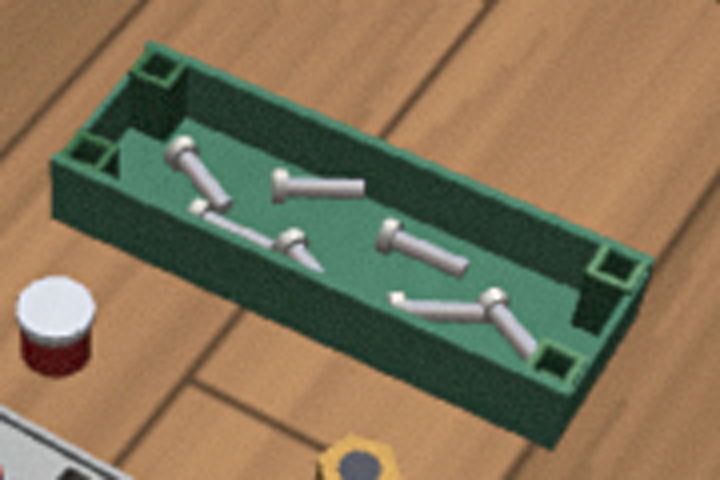

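View pics/side_c0.png

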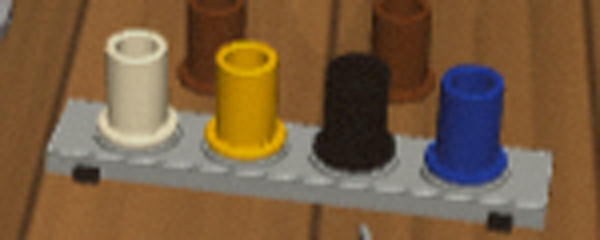

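View pics/side_c1.png

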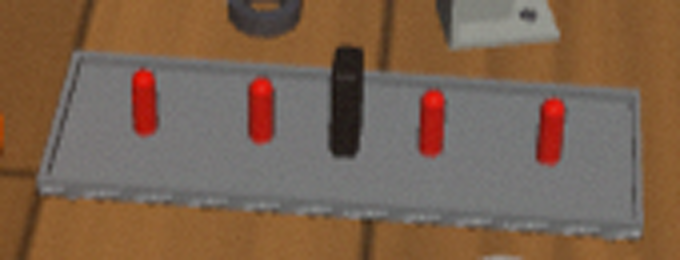

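View pics/side_c2.png

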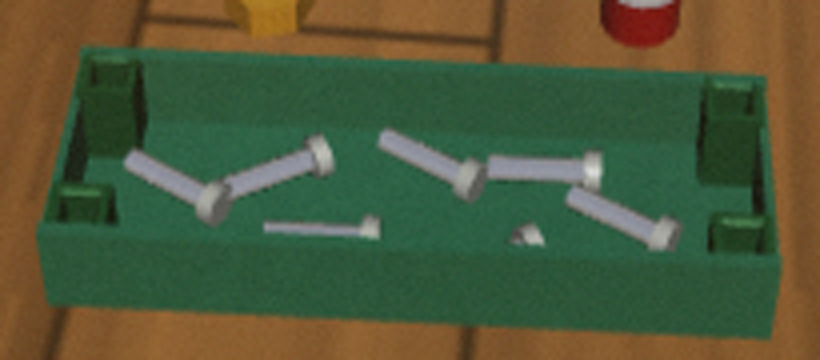

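```bash
cat > fit.py <<'E'
from h import *
from scipy.optimize import least_squares
def fit(obs,z0=0,x0=(0.5,0,0)):
    # obs: list (frame, local pts Nx3, pix Nx2)
    def T(p,L):
        c,s=np.cos(p[2]),np.sin(p[2]);L=np.asarray(L,float)
        return np.c_[p[0]+c*L[:,0]-s*L[:,1],p[1]+s*L[:,0]+c*L[:,1],L[:,2]+z0]
    fun=lambda p:np.concatenate([(proj(f,T(p,L))-U).ravel() for f,L,U in obs])
    r=least_squares(fun,x0,loss="soft_l1");return r.x,fun(r.x).reshape(-1,2)
E
python3 - <<'E'
from fit import *
S=ctrl.grab_frame("scene");D=ctrl.grab_frame("side")
a=lambda l,o:np.array(l)/4.+o
print("bottom")
C=[[-.145,.05,.045],[-.145,-.05,.045],[.145,-.05,.045],[.145,.05,.045]]
Q=[[-.131,.036,.045],[-.131,-.036,.045],[.131,-.036,.045],[.131,.036,.045]]
sc=a([(150,43),(52,160),(555,395),(652,262)],(305,95)); sq=a([(160,68),(94,152),(555,362),(617,266)],(305,95))
dc=a([(82,48),(765,77),(778,258),(40,230)],(210,320))
Cd=[C[2],C[1],C[0],C[3]]; 
dq=a([(110,72),(733,97)],(210,320)); Qd=[Q[2],Q[1]]
for n,o in (("S",[(S,C,sc),(S,Q,sq)]),("D",[(D,Cd,dc),(D,Qd,dq)]),("both",[(S,C,sc),(S,Q,sq),(D,Cd,dc),(D,Qd,dq)])):
    x,r=fit(o,0,(.5,.1,0));print(n,x.round(4),np.abs(r).mean(),r.round(1).tolist())
print("pin")
X=[-.1,-.042,.042,.1]
M=[[x,0,.036] for x in X]; ms=a([(191,134),(291,191),(440,276),(547,337)],(230,170))
md=np.array([(280.5,264.9),(310.,267.1),(352.5,270.2),(382.4,272.2)])[::-1]
for n,o in (("S",[(S,M,ms)]),("D",[(D,M,md)]),("both",[(S,M,ms),(D,M,md)])):
    x,r=fit(o,0,(.5,-.1,0));print(n,x.round(4),r.round(1).tolist())
print("rack")
# bushing top ring centres z=16+4+56=76mm
B=[[x,0,.076] for x in (-.096,-.032,.032,.096)]
bs=a([(98,55),(209,143),(321,236),(441,333)],(170,270)); bd=a([(474,82),(358,68),(247,57),(137,46)],(265,170))
for n,o in (("S",[(S,B,bs)]),("D",[(D,B,bd)]),("both",[(S,B,bs),(D,B,bd)])):
    x,r=fit(o,0,(.5,-.3,0));print(n,x.round(4),r.round(1).tolist())
E
```

```text
bottom
S [0.5595 0.2441 0.0357] 0.6739203439436068 [[0.0, -0.9], [-0.6, -0.3], [3.2, 0.6], [0.8, -0.5], [-0.2, -0.6], [-1.7, 0.1], [-0.3, 0.8], [0.1, 0.3]]
D [0.5566 0.2478 0.0396] 0.9681736392308787 [[-0.6, -1.1], [0.6, -1.3], [1.7, 2.0], [-1.3, 0.7], [-0.8, -0.6], [0.6, -0.4]]
both [0.558  0.2458 0.0349] 1.0103356292084311 [[-0.1, -1.6], [-0.7, -1.1], [2.9, -0.3], [0.5, -1.3], [-0.3, -1.3], [-1.8, -0.8], [-0.6, -0.1], [-0.2, -0.5], [-1.0, -2.3], [-0.2, -2.0], [0.6, 1.2], [-1.9, -0.7], [-1.2, -1.8], [-0.1, -1.1]]
pin
S [ 0.5478  0.0071 -0.0129] [[0.0, -0.0], [-0.2, -0.1], [-0.0, -0.0], [0.2, 0.1]]
D [ 0.5449  0.0143 -0.0151] [[0.2, 0.1], [0.2, -0.1], [-0.3, -0.1], [-0.1, 0.0]]
both [ 0.5461  0.0094 -0.0161] [[0.1, -1.3], [-0.2, -1.4], [-0.2, -1.2], [-0.1, -1.1], [-0.4, -1.6], [-0.4, -1.7], [-0.6, -1.7], [-0.4, -1.7]]
rack
S [ 0.5461 -0.235  -0.104 ] [[0.1, -0.1], [-0.4, 0.0], [0.2, -0.0], [0.1, 0.1]]
D [ 0.5412 -0.226  -0.1031] [[0.0, -0.1], [0.4, 0.3], [-0.1, 0.0], [-0.4, -0.2]]
both [ 0.5446 -0.234  -0.106 ] [[-0.1, -1.0], [-0.7, -0.9], [-0.3, -0.9], [-0.4, -0.8], [-1.5, -2.1], [-1.0, -1.7], [-1.3, -2.0], [-1.4, -2.2]]
```

Candidates: the grey pin tray (scene 323,234) is the only one of its kind, and the same goes for the green tray (393,155). The rack bushings from the robot outward are blue (197,293), black (224,315), yellow (252,337) and white (281,362). The look-alikes standing off the rack are brown (174,362), brown (229,399) and pink (347,400), which I leave alone. The crops confirm this choice. I'll start moving.

```bash
python3 -m crank '[[1,0,0,0,0.114],[1,0,0,0,0.114],[1,0,0,0,0.114],[1,0,0,0,0.114],[1,-4.5,-2,0,0],[1,-4.5,-2,0,0],[1,-4.5,-2,0,0],[1,-4.5,-2,0,0],[1,-4.5,-2,0,0],[1,-4.5,-2,0,0]]' 20
```

```text
time: 1.95
tcp_pos: [0.4067, -0.3218, 0.231]
tool_rot: [-0.0, -0.69, 0.724, -0.001]
ft_force: [0.6, -0.3, -0.4]
grip_width: 0.0953
```

```bash
python3 -m crank '[[1,-4.5,-1.8,0,0],[1,-4.5,-1.8,0,0],[1,-4.5,-1.8,0,0],[1,-4.5,-1.8,0,0],[1,-4.5,-1.8,0,0],[1,-4.5,-1.8,0,0],[1,-4,-1.8,0,-0.03],[1,-3,-1.3,0,0],[1,0,0,0,0],[1,0,0,0,0]]'
cat > look.py <<'E'
import sys
from h import *
n,name=sys.argv[1],sys.argv[2]
f=ctrl.grab_frame(n);np.save("pics/"+name+".npy",f,allow_pickle=True);cv2.imwrite(f"pics/{name}.png",f["color"][:,:,::-1])
s=ctrl.state();print(s["tcp_pos"],s["tool_rot"],s["time"])
E
python3 look.py wrist w1
```

```text
time: 2.95
tcp_pos: [0.5656, 0.0297, 0.2335]
tool_rot: [0.002, -0.704, 0.71, -0.004]
ft_force: [0.1, -0.1, -0.3]
grip_width: 0.0948
[0.56552355 0.0293497  0.23353679] [ 0.00201664 -0.70358551  0.71059498 -0.00425819] 3.0
```

View pics/w1.png

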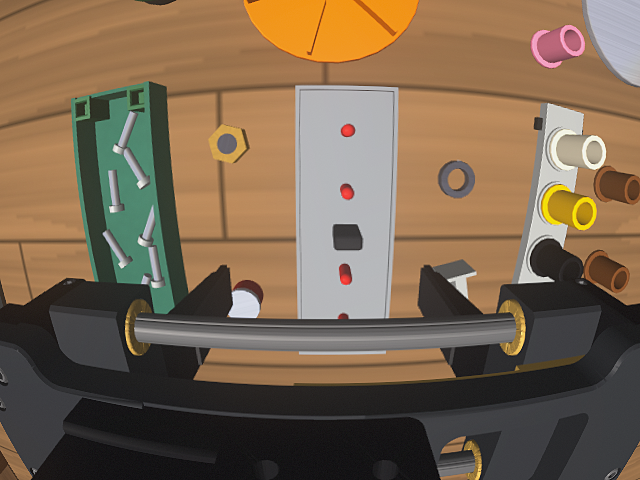

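Run:
```python
import numpy as np,cv2
im=cv2.imread("pics/w1.png")
cv2.imwrite("pics/w1a.png",cv2.resize(im[70:370,280:410],None,fx=2,fy=2,interpolation=cv2.INTER_CUBIC))
cv2.imwrite("pics/w1b.png",cv2.resize(im[70:200,60:200],None,fx=4,fy=4,interpolation=cv2.INTER_CUBIC))
hsv=cv2.cvtColor(im,cv2.COLOR_BGR2HSV)
m=(((hsv[...,0]<5)|(hsv[...,0]>175))&(hsv[...,1]>190)&(hsv[...,2]>100)).astype(np.uint8)
k,l,st,ce=cv2.connectedComponentsWithStats(m)
for s,c in zip(st[1:],ce[1:]):
    if s[4]>15: print("red",s,c.round(1))
```

```text
red [341 125  10  11  52] [345.4 129.8]
red [342 191  10   8  29] [345.4 195.3]
red [340 274  11  10  53] [344.3 279.4]
```

View pics/w1a.png

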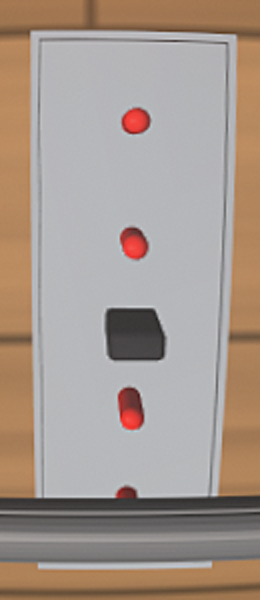

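View pics/w1b.png

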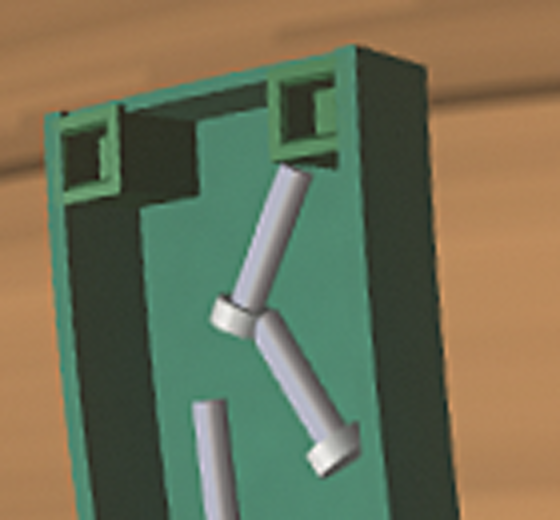

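```bash
cat > fitw.py <<'E'
from h import *
from scipy.optimize import least_squares
def T(p,L,z0=0):
    c,s=np.cos(p[2]),np.sin(p[2]);L=np.asarray(L,float)
    return np.c_[p[0]+c*L[:,0]-s*L[:,1],p[1]+s*L[:,0]+c*L[:,1],L[:,2]+z0]
def fitw(f,L,U,z0=0,x0=(.55,0,0)):
    fun=lambda p:(projw(f,T(p,L,z0))-U).ravel()
    r=least_squares(fun,x0,loss="soft_l1");return r.x.round(4),fun(r.x).reshape(-1,2).round(1).tolist()
E
python3 - <<'E'
from fitw import *
f=np.load("pics/w1.npy",allow_pickle=True).item()
print(f["extrinsics"].round(4).tolist())
o=(280,70)
U=np.array([(136,121),(134,245),(130.5,417)])/2+o
L=[[.1,0,.048],[.042,0,.048],[-.042,0,.048]]
print(fitw(f,L,U))
U2=np.array([(31,31),(237,35)])/2+o
for z in(.02,.025): print("rim",z,fitw(f,np.r_[L,[[.145,.05,z],[.145,-.05,z]]],np.r_[U,U2]))
# bottom tray: far sockets & corners, z=.045
q=np.array([(91,158),(305,113)])/4.+(60,70)
c=np.array([(46,116),(356,45)])/4.+(60,70)
Lb=[[.131,.036,.045],[.131,-.036,.045],[.145,.05,.045],[.145,-.05,.045]]
print("bottom",fitw(f,Lb,np.r_[q,c],0,(.55,.25,0)))
E
```

```text
[[-0.0076, -0.9683, -0.2496, 0.6372], [-1.0, 0.0079, -0.0005, 0.0298], [0.0024, 0.2496, -0.9683, 0.3875], [0.0, 0.0, 0.0, 1.0]]
(array([ 0.5475,  0.0094, -0.0142]), [[-0.0, -0.6], [0.1, 0.5], [-0.0, 0.1]])
rim 0.02 (array([ 0.5475,  0.0094, -0.017 ]), [[0.3, -0.6], [0.3, 0.4], [-0.1, 0.0], [0.2, -0.2], [-1.1, 0.3]])
rim 0.025 (array([ 0.5472,  0.0094, -0.0165]), [[0.3, -0.3], [0.2, 0.8], [-0.1, 0.3], [-0.3, -0.6], [-0.2, -0.1]])
bottom (array([0.5584, 0.245 , 0.0363]), [[-1.4, -0.1], [1.1, -0.6], [-0.3, 0.2], [0.1, 0.5]])
```

```bash
python3 -m crank '[[1,-4.5,-0.2,0,0],[1,-4.5,-0.2,0,0],[1,-4.5,-0.2,0,0],[1,-4.5,-0.2,0,0],[1,-3.5,-0.2,0,0],[1,-2,0,0,0],[1,0,0,0,0],[1,0,0,0,0],[1,0,0,0,0],[1,0,0,0,0]]'
python3 look.py wrist w2
python3 - <<'E'
import cv2
im=cv2.imread("pics/w2.png")
cv2.imwrite("pics/w2a.png",cv2.resize(im[60:370,240:440],None,fx=2.5,fy=2.5,interpolation=cv2.INTER_CUBIC)[:790])
E
```

```text
time: 4.0
tcp_pos: [0.5812, 0.2556, 0.2334]
tool_rot: [0.001, -0.695, 0.719, -0.006]
ft_force: [0.8, 1.0, 0.2]
grip_width: 0.0951
[0.58124702 0.25554602 0.23341153] [ 0.00126707 -0.6951901   0.71879673 -0.00635451] 4.05
```

View pics/w2a.png

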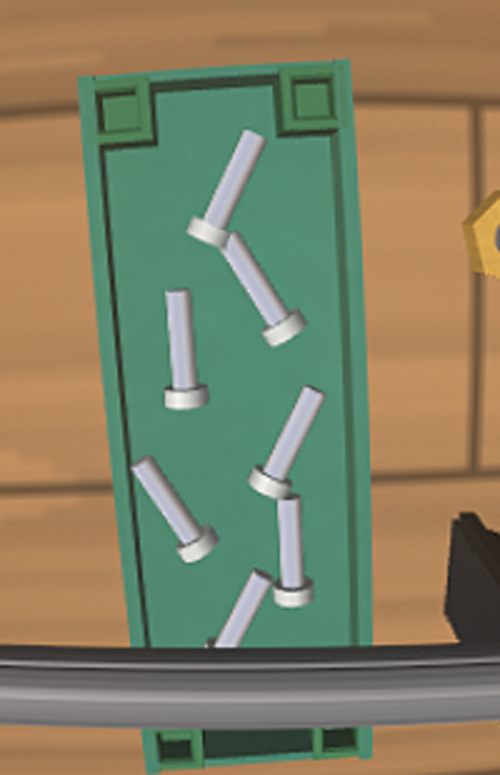

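Run:
```python
from fitw import *
f=np.load("pics/w2.npy",allow_pickle=True).item()
g=lambda l:np.array(l)/2.5+(240,60)
c=g([(80,77),(350,60),(147,772),(371,757)]);q=g([(124,112),(310,99),(180,746),(341,739)])
Lc=[[s*.145,t*.05,.045] for s in(1,-1) for t in (1,-1)]; Lq=[[s*.131,t*.036,.045] for s in(1,-1) for t in (1,-1)]
print(fitw(f,Lc,c,0,(.55,.25,0)));print(fitw(f,Lq,q,0,(.55,.25,0)));print(fitw(f,Lc+Lq,np.r_[c,q],0,(.55,.25,0)))
```

```text
(array([0.5594, 0.2445, 0.0361]), [[-0.6, -0.3], [0.6, -0.4], [-0.3, 0.7], [0.4, 0.4]])
(array([0.5586, 0.2438, 0.0383]), [[-1.5, 0.1], [3.0, 0.1], [-1.0, 0.8], [0.7, -1.1]])
(array([0.559 , 0.2443, 0.0371]), [[-0.5, 0.2], [0.7, -0.1], [0.0, 1.0], [0.7, 0.7], [-1.9, -0.4], [2.6, -0.3], [-1.6, 0.5], [0.1, -1.4]])
```

```bash
python3 -m crank '[[1,4.5,0.5,0,0],[1,4.5,0.5,0,0],[1,4.5,0.5,0,0],[1,4.5,0.5,0,0],[1,3.5,0.3,-0,0],[1,2,0,0,-0.015],[1,0.5,0,0,0],[1,0,0,0,0],[1,0,0,0,0],[1,0,0,0,0]]'
cat > rel.py <<'E'
# rel.py x y z yaw : shift in tool cm and twist to bring TCP there
import sys
from h import *
x,y,z,yaw=map(float,sys.argv[1:5])
s=ctrl.state();w,a,b,c=s["tool_rot"]
from scipy.spatial.transform import Rotation as R
M=R.from_quat([a,b,c,w]).as_matrix()
d=np.array([x,y,z])-s["tcp_pos"]
print("t",round(s["time"],2),"tcp",s["tcp_pos"].round(4),"shift cm",(M.T@d*100).round(2),"twist",round((np.arctan2(M[1,0],M[0,0])-(yaw-np.pi/2)+np.pi)%(2*np.pi)-np.pi,4),"tilt xy",M[:2,2].round(4),"F",s["ft_force"].round(1),"grip",round(s["grip_width"],4))
E
python3 rel.py .5472 .0094 .06 -.016
```

```text
time: 5.05
tcp_pos: [0.548, 0.004, 0.2359]
tool_rot: [0.002, -0.698, 0.716, -0.008]
ft_force: [-0.6, -0.3, 1.3]
grip_width: 0.0949
t 5.05 tcp [0.548  0.004  0.2359] shift cm [-0.66  0.35 17.58] twist -0.0085 tilt xy [ 0.0142 -0.0075] F [-0.6 -0.3  1.3] grip 0.0949
```

```bash
python3 -m crank '[[0.53,-0.66,0.35,3,-0.008],[0.53,0,0,3,0],[0.53,0,0,3,0],[0.53,0,0,2,0],[0.53,0,0,0,0],[0.53,0,0,0,0],[0.53,0,0,0,0],[0.53,0,0,0,0],[0.53,0,0,0,0],[0.53,0,0,0,0]]'
python3 rel.py .5472 .0094 .046 -.016; python3 look.py wrist w3
```

```text
time: 6.05
tcp_pos: [0.5514, 0.0176, 0.1295]
tool_rot: [0.007, -0.705, 0.709, -0.012]
ft_force: [-0.0, -0.5, 0.2]
grip_width: 0.0506
t 6.05 tcp [0.5514 0.0176 0.1295] shift cm [0.77 0.63 8.34] twist 0.0104 tilt xy [ 0.0262 -0.0066] F [-0.  -0.5  0.2] grip 0.0506
[0.55146991 0.0175637  0.12955919] [ 0.00701413 -0.70505876  0.70901846 -0.01165216] 6.1
```

View pics/w3.png

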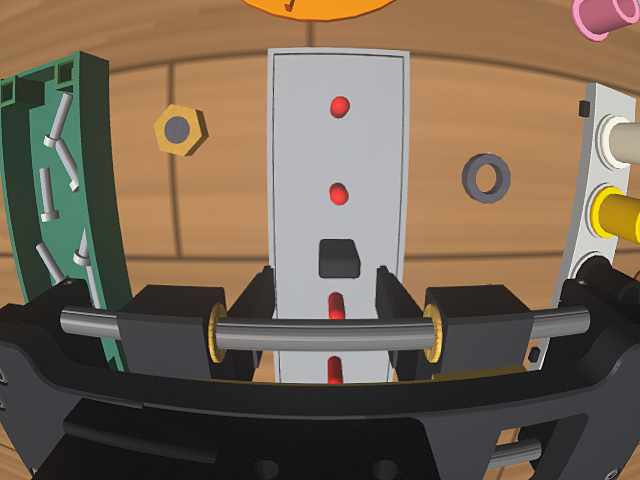

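```bash
python3 rel.py .5472 .0094 .046 -.016; python3 -m crank '[[0.53,0.4,0.3,1.5,0.005],[0.53,0.2,0.2,1.5,0],[0.53,0.1,0.1,1,0],[0.53,0,0,1,0],[0.53,0,0,0,0],[0.53,0,0,0,0],[0.53,0,0,0,0],[0.53,0,0,0,0],[0.53,0,0,0,0],[0.53,0,0,0,0]]'
python3 rel.py .5472 .0094 .046 -.016;python3 -c "
from bench import ctrl;s=ctrl.state();print(s['joint_velocities'].round(4))"
```

```text
t 6.1 tcp [0.5515 0.0176 0.1296] shift cm [0.76 0.64 8.35] twist 0.0103 tilt xy [ 0.0264 -0.0066] F [-0.1  0.3 -0.3] grip 0.0504
time: 7.1
tcp_pos: [0.546, 0.0093, 0.0747]
tool_rot: [0.007, -0.703, 0.711, -0.011]
ft_force: [-0.1, 0.3, -0.0]
grip_width: 0.0507
t 7.1 tcp [0.546  0.0093 0.0747] shift cm [-0.03 -0.05  2.87] twist 0.0042 tilt xy [ 0.0256 -0.0065] F [-0.1  0.3 -0. ] grip 0.0507
[-0.0003 -0.0045 -0.0038 -0.0025  0.0008  0.0006]
```

```bash
python3 -m crank '[[0.53,-0.03,-0.05,0.9,0.004],[0.53,0,0,0.9,0],[0.53,0,0,0.6,0],[0.53,0,0,0.3,0],[0.53,0,0,0,0],[0.53,0,0,0,0],[0,0,0,0,0],[0,0,0,0,0],[0,0,0,0,0],[0,0,0,0,0]]' 30
python3 rel.py .5472 .0094 .046 -.016; python3 look.py wrist w4
```

```text
time: 8.1
tcp_pos: [0.5477, 0.0092, 0.0458]
tool_rot: [0.007, -0.701, 0.713, -0.012]
ft_force: [-0.5, -0.3, -0.4]
grip_width: 0.0263
t 8.1 tcp [0.5477 0.0092 0.0458] shift cm [-0.02  0.05 -0.02] twist 0.0001 tilt xy [ 0.0265 -0.0073] F [-0.5 -0.3 -0.4] grip 0.0263
[0.54768006 0.0093056  0.04577736] [ 0.0070921  -0.70126128  0.71277183 -0.01177458] 8.15
```

View pics/w4.png

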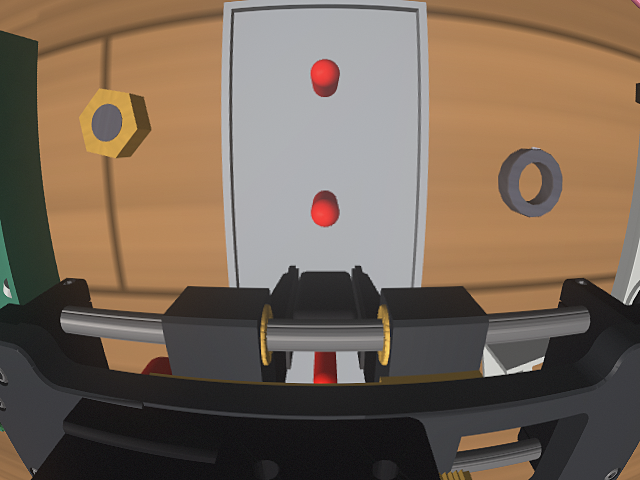

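```bash
python3 - <<'E'
from fitw import *
f=np.load("pics/w4.npy",allow_pickle=True).item()
print(fitw(f,[[.1,0,.048],[.042,0,.048]],np.array([(325,73),(325,205)])))
E
python3 -m crank '[[0,0,0,-1,0],[0,0,0,-2,0],[0,0,0,-2,0],[0,0,0,-2,0],[0,0,0,-2,0],[0,0,0,-1,0],[0,0,0,0,0],[0,0,0,0,0],[0,0,0,0,0],[0,0,0,0,0]]' 40
python3 rel.py .559 .2444 .15 .0365; python3 look.py wrist w5;python3 look.py side s5
```

```text
(array([ 0.5495,  0.0094, -0.0144]), [[0.0, -4.0], [0.0, 3.1]])
time: 9.15
tcp_pos: [0.538, 0.0112, 0.1428]
tool_rot: [0.002, -0.701, 0.713, -0.005]
ft_force: [-0.1, -0.9, -3.0]
grip_width: 0.0259
t 9.15 tcp [0.538  0.0112 0.1428] shift cm [-23.34  -1.73  -0.79] twist -0.0526 tilt xy [ 0.01  -0.004] F [-0.1 -0.9 -3. ] grip 0.0259
[0.5378682  0.01122174 0.14261395] [ 0.0020343  -0.70138375  0.71276503 -0.00476459] 9.2
[0.53799295 0.01119449 0.14276294] [ 0.00211868 -0.70136173  0.71278579 -0.00486378] 9.25
```

View pics/w5.png

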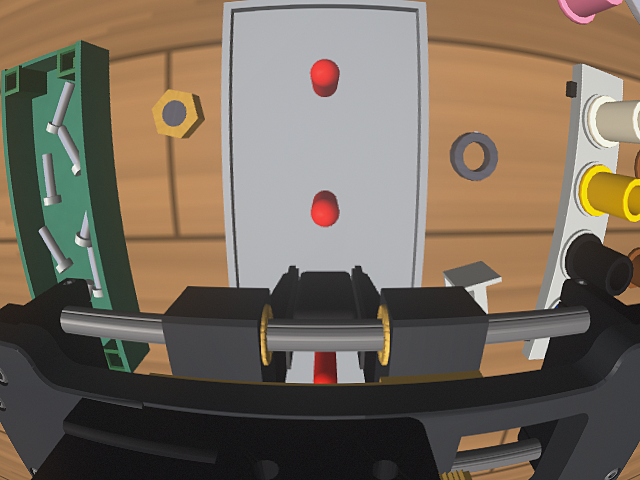

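View pics/s5.png

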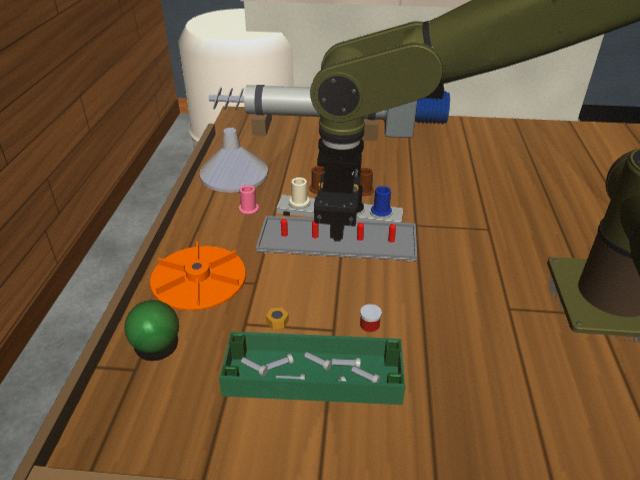

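```bash
python3 -m crank '[[0,-2,-0.2,0,-0.01],[0,-3,-0.2,0,-0.01],[0,-3,-0.2,0,-0.01],[0,-3,-0.2,0,-0.01],[0,-3,-0.2,0,-0.01],[0,-3,-0.2,0,0],[0,-2,-0.2,0,0],[0,-1,0,0,0],[0,0,0,0,0],[0,0,0,0,0]]'
python3 rel.py .5593 .2443 .12 .0365
```

```text
time: 10.25
tcp_pos: [0.5478, 0.217, 0.1361]
tool_rot: [0.002, 0.719, -0.695, 0.003]
ft_force: [0.6, 0.0, -2.3]
grip_width: 0.0257
t 10.25 tcp [0.5478 0.217  0.1361] shift cm [-2.7  -1.24  1.6 ] twist -0.0032 tilt xy [ 0.0018 -0.0068] F [ 0.6  0.  -2.3] grip 0.0257
```

```bash
python3 -m crank '[[0,-0.8,-0.35,0.2,-0.003],[0,-0.8,-0.35,0.4,0],[0,-0.6,-0.3,0.4,0],[0,-0.2,-0.1,0.3,0],[0,0,0,0.2,0],[0,0,0,0,0],[0,0,0,0,0],[0,0,0,0,0],[0,0,0,0,0],[0,0,0,0,0]]'
python3 rel.py .5593 .2443 .095 .0365
```

```text
time: 11.25
tcp_pos: [0.5592, 0.2398, 0.1191]
tool_rot: [0.003, 0.718, -0.696, 0.003]
ft_force: [1.2, -0.0, -3.4]
grip_width: 0.0263
t 11.25 tcp [0.5592 0.2398 0.1191] shift cm [-0.47 -0.02  2.41] twist -0.0044 tilt xy [ 0.001 -0.008] F [ 1.2 -0.  -3.4] grip 0.0263
```

```bash
python3 -m crank '[[0,-0.3,0,0.6,-0.004],[0,-0.12,-0.04,0.6,0],[0,0,0,0.6,0],[0,0,0,0.2,0],[0,0,0,0,0],[0,0,0,0,0],[0,0,0,0,0],[0,0,0,0,0],[0,0,0,0,0],[0,0,0,0,0]]'
python3 rel.py .5600 .2443 .095 .0365
python3 look.py scene sc6; python3 look.py side sd6; python3 look.py wrist w6;python3 - <<'E'
import cv2
a=cv2.imread("pics/sc6.png")[70:230,290:490];b=cv2.imread("pics/sd6.png")[280:420,200:420]
cv2.imwrite("pics/sc6c.png",cv2.resize(a,None,fx=3.5,fy=3.5,interpolation=2));cv2.imwrite("pics/sd6c.png",cv2.resize(b,None,fx=3.5,fy=3.5,interpolation=2))
E
```

```text
time: 12.25
tcp_pos: [0.5596, 0.2442, 0.0974]
tool_rot: [0.002, 0.72, -0.694, 0.003]
ft_force: [-0.1, 0.3, -3.3]
grip_width: 0.0257
t 12.25 tcp [0.5596 0.2442 0.0974] shift cm [-0.01 -0.04  0.24] twist -0.0 tilt xy [ 0.0012 -0.008 ] F [-0.1  0.3 -3.3] grip 0.0257
[0.559595   0.24416066 0.09745626] [ 0.00242442  0.71988278 -0.69408386  0.00324234] 12.3
[0.55958671 0.24416438 0.09744026] [ 0.00243673  0.71988181 -0.69408495  0.0032146 ] 12.35
[0.5594961  0.2441552  0.09733534] [ 0.00252043  0.71989423 -0.69407197  0.00316907] 12.4
```

View pics/sc6c.png

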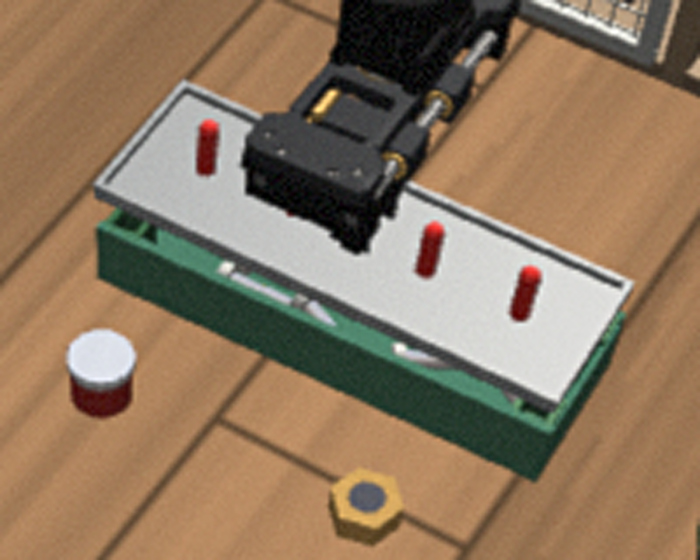

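View pics/sd6c.png

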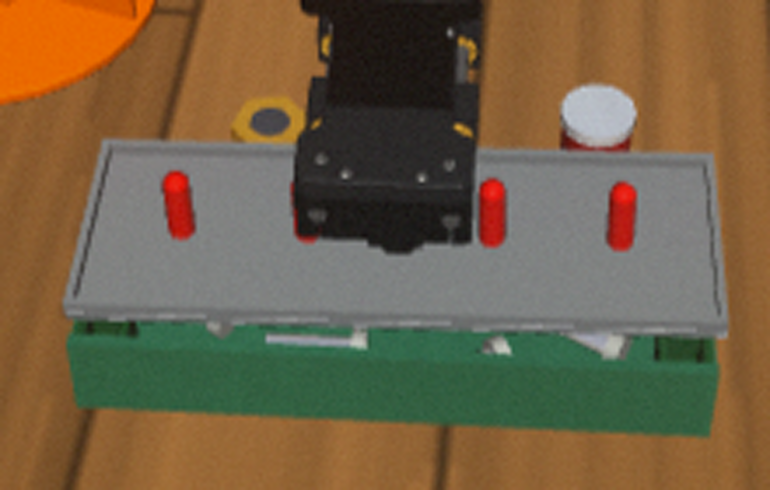

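View pics/w6.png

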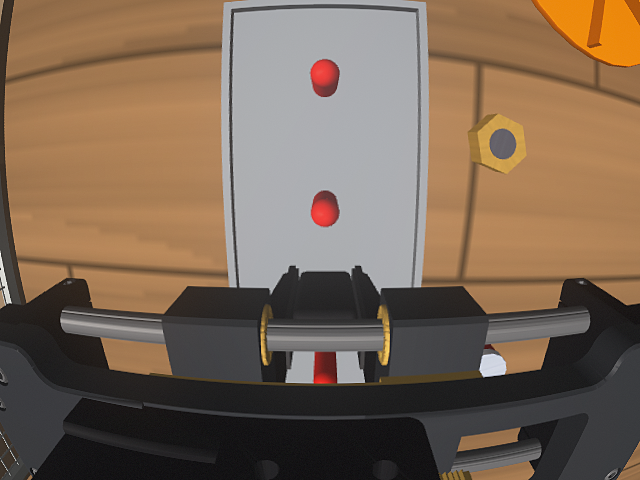

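```bash
python3 -m crank '[[0,0,-0.03,0.3,0],[0,0,0,0.3,0],[0,0,0,0.3,0],[0,0,0,0.3,0],[0,0,0,0.2,0],[0,0,0,0,0],[0,0,0,0,0],[0,0,0,0,0],[0,0,0,0,0],[0,0,0,0,0]]'
python3 rel.py .5600 .2443 .078 .0365
```

```text
time: 13.4
tcp_pos: [0.5599, 0.2441, 0.0821]
tool_rot: [0.002, 0.72, -0.694, 0.003]
ft_force: [-0.6, -0.3, -4.2]
grip_width: 0.0256
t 13.4 tcp [0.5599 0.2441 0.0821] shift cm [-0.03 -0.01  0.41] twist -0.0 tilt xy [ 0.0012 -0.008 ] F [-0.6 -0.3 -4.2] grip 0.0256
```

```bash
python3 -m crank '[[0,0,0,0.15,0],[0,0,0,0.15,0],[0,0,0,0.1,0],[0,0,0,0,0],[0.3,0,0,0,0],[0.45,0,0,0,0],[0.52,0,0,0,0],[0.52,0,0,0,0],[0.52,0,0,0,0],[0.52,0,0,0,0]]'
python3 rel.py .5600 .2443 .078 .0365;python3 look.py scene sc7; python3 look.py side sd7; python3 look.py wrist w7;python3 - <<'E'
import cv2
a=cv2.imread("pics/sc7.png")[70:230,290:490];b=cv2.imread("pics/sd7.png")[280:420,200:420]
cv2.imwrite("pics/sc7c.png",cv2.resize(a,None,fx=3.5,fy=3.5,interpolation=2));cv2.imwrite("pics/sd7c.png",cv2.resize(b,None,fx=3.5,fy=3.5,interpolation=2))
E
```

```text
time: 14.4
tcp_pos: [0.5627, 0.245, 0.0817]
tool_rot: [-0.001, 0.72, -0.694, 0.005]
ft_force: [-0.6, -0.6, -0.2]
grip_width: 0.0491
t 14.4 tcp [0.5627 0.245  0.0817] shift cm [0.06 0.28 0.37] twist -0.0 tilt xy [ 0.0078 -0.0058] F [-0.6 -0.6 -0.2] grip 0.0491
[0.562725   0.24498142 0.08176048] [-6.17509481e-04  7.19880948e-01 -6.94080576e-01  4.81601251e-03] 14.45
[0.56270814 0.24497104 0.08172527] [-5.87822507e-04  7.19882335e-01 -6.94079302e-01  4.79595894e-03] 14.5
[0.5626955  0.24495897 0.08173411] [-6.02878429e-04  7.19886771e-01 -6.94074608e-01  4.80746239e-03] 14.55
```

View pics/sc7c.png

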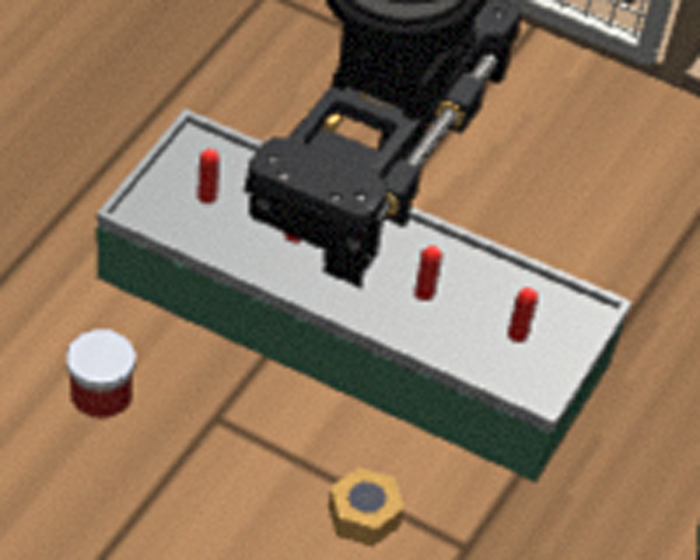

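View pics/sd7c.png

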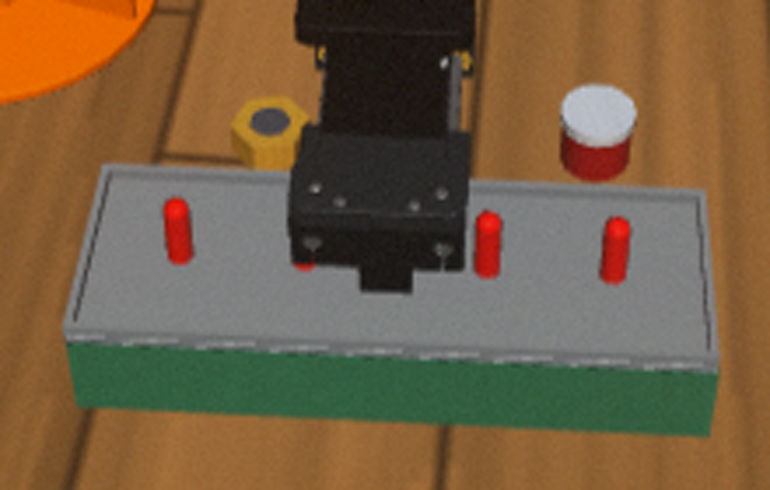

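View pics/w7.png

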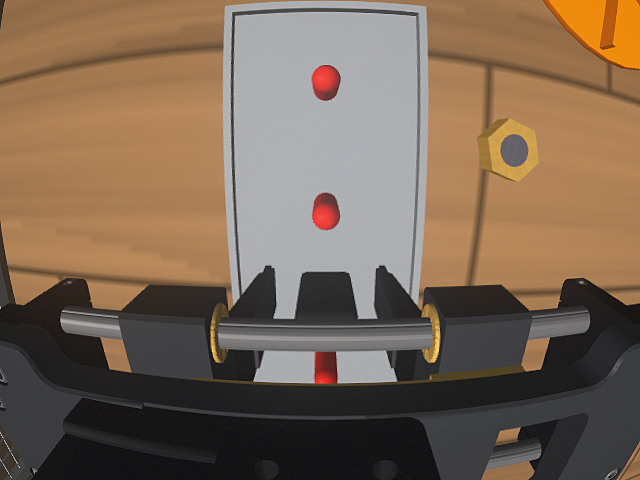

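```bash
python3 -m crank '[[0.52,0,0,-1,0],[0.52,0,0,-2,0],[0.52,0,0,-2.5,0],[0.52,0,0,-2.5,0],[0.52,0,0,-2,0],[0.52,0,0,-1,0],[0.52,0,0,0,0],[0.52,0,0,0,0],[0.52,0,0,0,0],[0.7,0,0,0,0]]'
python3 rel.py .56 .2443 .2 .0365;python3 look.py wrist w8;python3 - <<'E'
import cv2
a=cv2.imread("pics/w8.png")[40:400,200:460]
cv2.imwrite("pics/w8c.png",cv2.resize(a,None,fx=2,fy=2,interpolation=2)[:600])
E
```

```text
time: 15.55
tcp_pos: [0.5604, 0.2452, 0.1964]
tool_rot: [0.001, 0.72, -0.694, 0.004]
ft_force: [-0.0, 0.2, 0.2]
grip_width: 0.0532
t 15.55 tcp [0.5604 0.2452 0.1964] shift cm [ 0.09  0.05 -0.36] twist -0.0 tilt xy [ 0.0047 -0.0068] F [-0.   0.2  0.2] grip 0.0532
[0.5603164  0.24514884 0.19619955] [ 0.0010299   0.71989859 -0.69406725  0.00395054] 15.6
```

View pics/w8c.png

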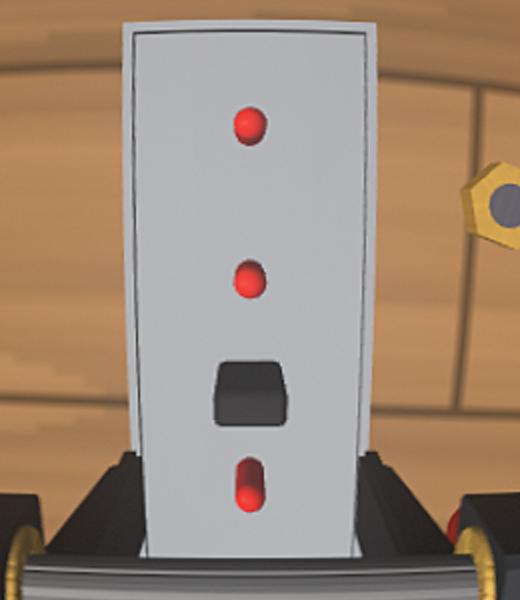

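Run:
```python
from fitw import *
f=np.load("pics/w8.npy",allow_pickle=True).item()
U=np.array([(250,124),(250,281),(249.5,497)])/2+(200,40)
print(fitw(f,[[.1,0,.08],[.042,0,.08],[-.042,0,.08]],U,0,(.55,.24,0)))
```

```text
(array([0.5605, 0.2448, 0.0367]), [[0.0, -0.4], [-0.1, 0.6], [0.0, -0.1]])
```

```bash
python3 -m crank '[[0.62,2,0,-0.5,0],[0.62,3.5,0.3,-0.5,0.02],[0.62,4,0.3,-0.5,0.02],[0.62,4,0.3,0,0.02],[0.62,4,0.3,0,0.02],[0.62,4,0,0,0.02],[0.62,4,0,0,0.02],[0.62,4,0,0,0.02],[0.62,4,0,0,0],[0.62,4,0,0,0]]'
python3 -m crank '[[0.62,3,0,0,0],[0.62,2,0,0,0],[0.62,1.5,0,0,0],[0.62,0,0,0,0],[0.62,0,0,0,0],[0.62,0,0,0,0],[0.62,0,0,0,0],[0.62,0,0,0,0],[0.62,0,0,0,0],[0.62,0,0,0,0]]'
python3 rel.py .5 -.23 .2 -.104;python3 look.py wrist w9
```

```text
time: 16.6
tcp_pos: [0.529, -0.138, 0.205]
tool_rot: [-0.006, -0.671, 0.741, 0.001]
ft_force: [0.0, 0.1, -0.4]
grip_width: 0.059
time: 17.6
tcp_pos: [0.5201, -0.2053, 0.2013]
tool_rot: [-0.007, -0.67, 0.742, 0.004]
ft_force: [0.3, 0.4, 0.4]
grip_width: 0.0587
t 17.6 tcp [ 0.5201 -0.2053  0.2013] shift cm [2.66 1.75 0.17] twist 0.0026 tilt xy [-0.0157 -0.0031] F [0.3 0.4 0.4] grip 0.0587
[ 0.52012127 -0.20532918  0.20131191] [-0.00683621 -0.67026658  0.74207747  0.0041237 ] 17.65
```

View pics/w9.png

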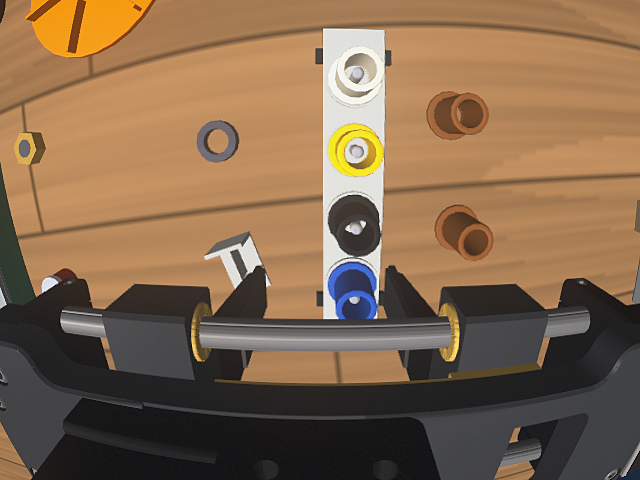

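Run:
```python
from fitw import *
f=np.load("pics/w9.npy",allow_pickle=True).item()
U=np.array([(360,72),(359,151),(357.5,233)])
p,r=fitw(f,[[.096,0,.076],[.032,0,.076],[-.032,0,.076]],U,0,(.55,-.24,-.1));print(p,r)
print(T(p,[[x,0,.076] for x in(-.096,-.032,.032,.096)]).round(4))
im=cv2.imread("pics/w9.png");cv2.imwrite("pics/w9c.png",cv2.resize(im[20:330,300:420],None,fx=2.5,fy=2.5,interpolation=2))
```

```text
[ 0.5466 -0.2336 -0.1037] [[-0.1, -5.4], [0.2, 0.3], [-0.1, 1.1]]
[[ 0.4511 -0.2237  0.076 ]
 [ 0.5148 -0.2303  0.076 ]
 [ 0.5784 -0.2369  0.076 ]
 [ 0.6421 -0.2435  0.076 ]]
```

View pics/w9c.png

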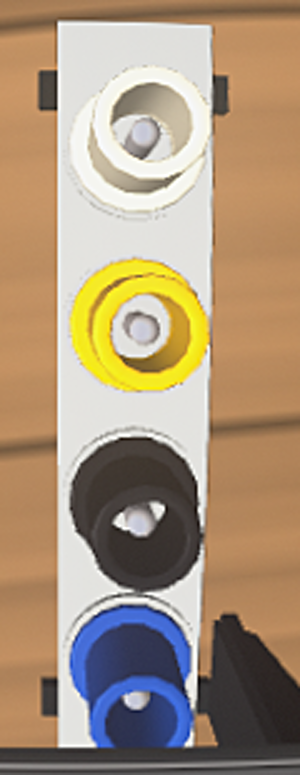

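```bash
cat >> fitw.py <<'E'
def wz(f,px,z):
    K=f["mtx"];E=f["extrinsics"];d=np.array(px,float)-K[:2,2];r=np.linalg.norm(d);th=r/K[0,0]
    v=np.r_[d/r*np.sin(th),np.cos(th)];d=E[:3,:3]@v;return (E[:3,3]+d*(z-E[2,3])/d[2]).round(4)
E
python3 - <<'E'
from fitw import *
f=np.load("pics/w9.npy",allow_pickle=True).item()
for n,u in dict(white=(360.4,69.6),yellow=(359.2,149.6),black=(358.8,236),blue=(356.8,306.8)).items(): print(n,wz(f,u,.076))
E
```

```text
white [ 0.6397 -0.2437  0.076 ]
yellow [ 0.5797 -0.2371  0.076 ]
black [ 0.5131 -0.2313  0.076 ]
blue [ 0.4519 -0.2254  0.076 ]
```

```bash
python3 rel.py .4517 -.225 .09 -.104; python3 -m crank '[[0.62,0.6,1.4,1.5,0],[0.62,0.5,1.5,2,0],[0.62,0.3,1.5,2,0],[0.62,0,1.3,2,0],[0.62,0,0.5,2,0],[0.62,0,0,1,0],[0.62,0,0,0,0],[0.62,0,0,0,0],[0.62,0,0,0,0],[0.62,0,0,0,0]]'
python3 rel.py .4517 -.225 .055 -.104;python3 look.py wrist w10
```

```text
t 17.65 tcp [ 0.5201 -0.2053  0.2013] shift cm [ 2.6   6.44 11.24] twist 0.0024 tilt xy [-0.0157 -0.003 ] F [-0.1  0.2  0.9] grip 0.0586
time: 18.65
tcp_pos: [0.4576, -0.2148, 0.0987]
tool_rot: [-0.005, -0.671, 0.742, -0.0]
ft_force: [0.7, 0.7, 0.1]
grip_width: 0.0588
t 18.65 tcp [ 0.4576 -0.2148  0.0987] shift cm [1.04 0.46 4.38] twist 0.0042 tilt xy [-0.007  -0.0076] F [0.7 0.7 0.1] grip 0.0588
[ 0.45774571 -0.21491905  0.09889639] [-5.05784691e-03 -6.70919476e-01  7.41512623e-01 -7.10453889e-04] 18.7
```

View pics/w10.png

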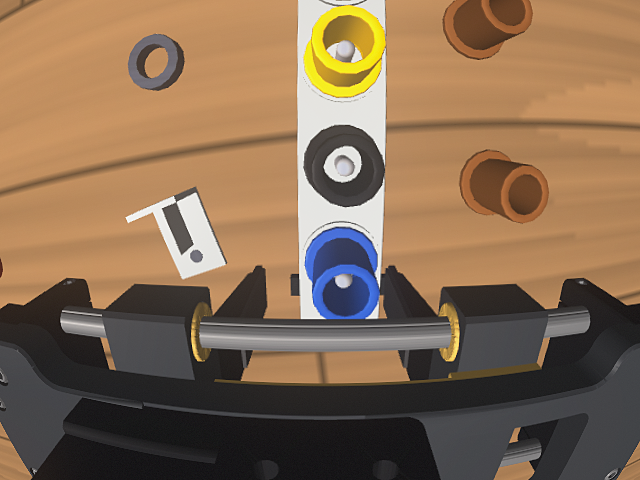

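```bash
python3 - <<'E'
from fitw import *
f=np.load("pics/w10.npy",allow_pickle=True).item()
for n,u in dict(blue=(346,291),black=(343.5,165),yellow=(348,43)).items(): print(n,wz(f,u,.076))
E
python3 -m crank '[[0.62,0.5,0.2,0,0.004],[0.62,0.3,0.15,0.5,0],[0.62,0.15,0.1,1,0],[0.62,0,0,1,0],[0.62,0,0,0.8,0],[0.62,0,0,0.4,0],[0.62,0,0,0,0],[0.62,0,0,0,0],[0.62,0,0,0,0],[0.62,0,0,0,0]]'
python3 rel.py .4517 -.225 .055 -.104
```

```text
blue [ 0.4524 -0.2251  0.076 ]
black [ 0.5165 -0.2293  0.076 ]
yellow [ 0.5747 -0.2371  0.076 ]
time: 19.7
tcp_pos: [0.4519, -0.2251, 0.0589]
tool_rot: [-0.005, -0.669, 0.743, -0.001]
ft_force: [0.2, 0.0, -0.5]
grip_width: 0.059
t 19.7 tcp [ 0.4519 -0.2251  0.0589] shift cm [-0.01  0.02  0.39] twist -0.0002 tilt xy [-0.0064 -0.0079] F [ 0.2  0.  -0.5] grip 0.059
```

```bash
python3 -m crank '[[0.62,0,0,0.35,0],[0.62,0,0,0,0],[0,0,0,0,0],[0,0,0,0,0],[0,0,0,0,0],[0,0,0,0,0],[0,0,0,0,0],[0,0,0,-0.5,0],[0,0,0,-1,0],[0,0,0,-1.5,0]]' 25
python3 rel.py .4601 .2409 .16 .0366; python3 -m crank '[[0,0,0,-2,0],[0,0,0,-2,0],[0,0,0,-2,0],[0,-1,0,-1.5,0],[0,-2,0,-1,0],[0,-3,0,0,0],[0,-3.5,0,0,0],[0,-3.5,0,0,0],[0,-3.5,0,0,0],[0,-3.5,0,0,0]]'
python3 rel.py .4601 .2409 .16 .0366
```

```text
time: 20.7
tcp_pos: [0.4509, -0.2241, 0.0853]
tool_rot: [-0.005, -0.669, 0.743, 0.001]
ft_force: [-0.4, 0.3, -0.9]
grip_width: 0.0366
t 20.7 tcp [ 0.4509 -0.2241  0.0853] shift cm [-46.29   3.98  -7.76] twist -0.1406 tilt xy [-0.0094 -0.0059] F [-0.4  0.3 -0.9] grip 0.0366
time: 21.7
tcp_pos: [0.476, -0.023, 0.1849]
tool_rot: [-0.002, -0.666, 0.746, -0.007]
ft_force: [0.8, -0.9, 0.3]
grip_width: 0.0359
t 21.7 tcp [ 0.476  -0.023   0.1849] shift cm [-26.07   4.57   2.14] twist -0.1497 tilt xy [ 0.0058 -0.0131] F [ 0.8 -0.9  0.3] grip 0.0359
```

```bash
python3 -m crank '[[0,-3.5,0.5,0,-0.025],[0,-3.5,0.3,0,-0.025],[0,-3.5,0.3,0,-0.025],[0,-3.5,0.2,0.2,-0.025],[0,-3.5,0.1,0.3,-0.025],[0,-2.5,0,0.5,-0.015],[0,-1.5,0,0.5,0],[0,0,0,0,0],[0,0,0,0,0],[0,0,0,0,0]]'
python3 rel.py .4601 .2409 .13 .0366
```

```text
time: 22.7
tcp_pos: [0.4716, 0.2051, 0.1763]
tool_rot: [-0.002, 0.721, -0.693, 0.01]
ft_force: [0.5, -0.5, -1.6]
grip_width: 0.0357
t 22.7 tcp [0.4716 0.2051 0.1763] shift cm [-3.68  1.09  4.57] twist 0.0026 tilt xy [ 0.0176 -0.0113] F [ 0.5 -0.5 -1.6] grip 0.0357
```

```bash
python3 -m crank '[[0,-1.2,0.4,0.8,0],[0,-1,0.3,0.8,0],[0,-0.8,0.2,0.8,0],[0,-0.4,0.1,0.8,0],[0,-0.1,0,0.6,0],[0,0,0,0.3,0],[0,0,0,0,0],[0,0,0,0,0],[0,0,0,0,0],[0,0,0,0,0]]'
python3 rel.py .4601 .2409 .085 .0366;python3 look.py wrist w11;python3 look.py scene sc11
```

```text
time: 23.7
tcp_pos: [0.4604, 0.2398, 0.131]
tool_rot: [-0.002, 0.72, -0.694, 0.01]
ft_force: [0.2, 0.0, -0.6]
grip_width: 0.0363
t 23.7 tcp [0.4604 0.2398 0.131 ] shift cm [-0.17  0.11  4.6 ] twist -0.0012 tilt xy [ 0.0172 -0.0122] F [ 0.2  0.  -0.6] grip 0.0363
[0.46046216 0.23980437 0.13111216] [-0.00167824  0.719509   -0.69440237  0.01045589] 23.75
[0.46044208 0.2398198  0.13111622] [-0.00168122  0.71951137 -0.69439997  0.01045174] 23.8
```

View pics/w11.png

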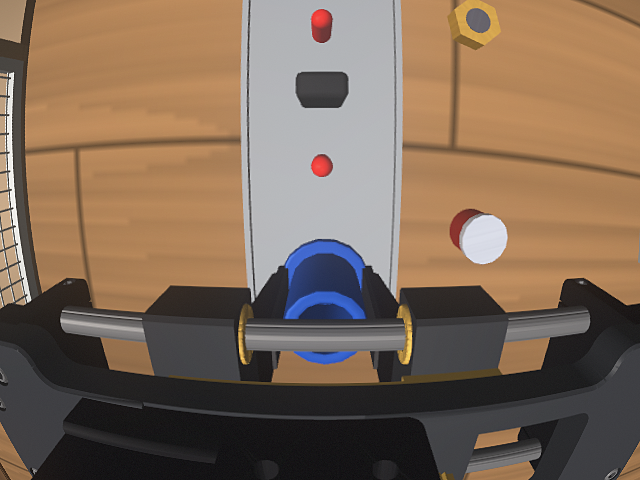

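View pics/sc11.png

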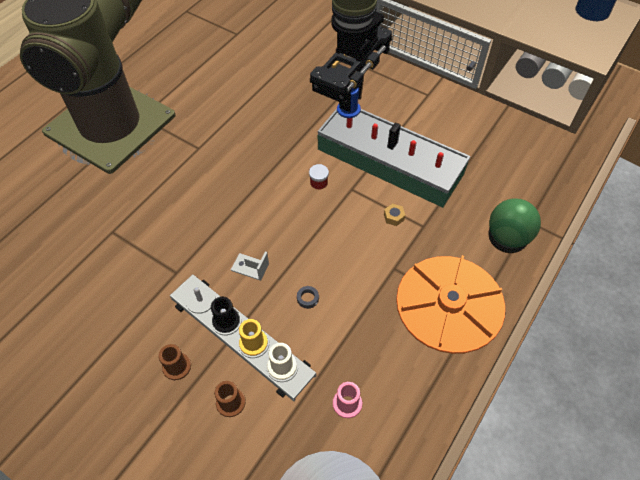

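```bash
python3 -m crank '[[0,-0.1,0.1,0.8,0],[0,-0.05,0,0.9,0],[0,0,0,0.9,0],[0,0,0,0.8,0],[0,0,0,0.5,0],[0,0,0,0.2,0],[0,0,0,0,0],[0,0,0,0,0],[0,0,0,0,0],[0,0,0,0,0]]'
python3 rel.py .4601 .2409 .085 .0366
```

```text
time: 24.8
tcp_pos: [0.4605, 0.2409, 0.0868]
tool_rot: [-0.002, 0.719, -0.694, 0.011]
ft_force: [0.2, 0.8, -0.9]
grip_width: 0.0364
t 24.8 tcp [0.4605 0.2409 0.0868] shift cm [-0.01  0.04  0.18] twist -0.0013 tilt xy [ 0.018  -0.0119] F [ 0.2  0.8 -0.9] grip 0.0364
```

```bash
python3 -m crank '[[0,0,0,0.1,0],[0.3,0,0,0,0],[0.42,0,0,0,0],[0.52,0,0,0,0],[0.52,0,0,0,0],[0.52,0,0,0,0],[0.52,0,0,-1,0],[0.52,0,0,-2,0],[0.52,0,0,-2.5,0],[0.52,0,0,-2,0]]'
python3 rel.py .515 -.2305 .16 -.104;python3 look.py scene sc12;python3 look.py side sd12
python3 - <<'E'
import cv2
a=cv2.imread("pics/sc12.png")[70:220,300:480];b=cv2.imread("pics/sd12.png")[270:420,210:430]
cv2.imwrite("pics/c12.png",cv2.hconcat([cv2.resize(a,(400,300)),cv2.resize(b,(400,300))]))
E
```

```text
time: 25.8
tcp_pos: [0.4572, 0.2409, 0.1614]
tool_rot: [0.001, 0.719, -0.694, 0.009]
ft_force: [0.2, -0.3, 0.2]
grip_width: 0.0498
t 25.8 tcp [0.4572 0.2409 0.1614] shift cm [47.31 -4.11  0.89] twist 0.1392 tilt xy [ 0.0122 -0.0144] F [ 0.2 -0.3  0.2] grip 0.0498
[0.4591088  0.24181614 0.16530825] [-0.00194646  0.71945648 -0.69445331  0.01063909] 25.85
[0.45910282 0.2417756  0.16377985] [-0.0020104   0.71945389 -0.69445522  0.01067736] 25.9
```

View pics/c12.png

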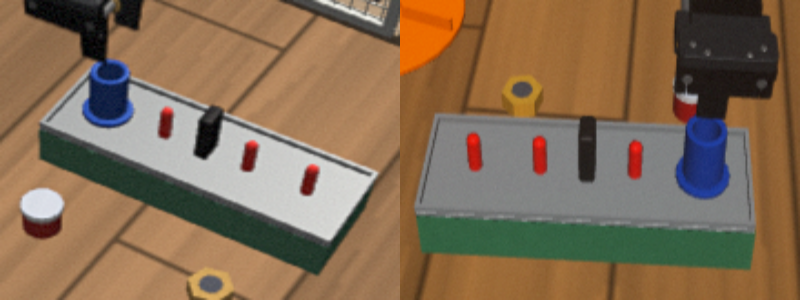

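```bash
python3 -m crank '[[0.6,2,-0.2,0,0],[0.62,3.5,-0.4,0,0.02],[0.62,4,-0.4,0,0.02],[0.62,4,-0.4,0,0.02],[0.62,4,-0.4,0,0.02],[0.62,4,-0.6,0,0.02],[0.62,4,-0.6,0,0.02],[0.62,4,-0.6,0,0.02],[0.62,4,-0.6,0,0],[0.62,4,-0.6,0,0]]'
python3 rel.py .515 -.2305 .12 -.104
```

```text
time: 26.9
tcp_pos: [0.4898, -0.1438, 0.1619]
tool_rot: [0.002, -0.671, 0.742, -0.008]
ft_force: [0.5, 0.1, -0.4]
grip_width: 0.0591
t 26.9 tcp [ 0.4898 -0.1438  0.1619] shift cm [ 8.34 -3.32  4.3 ] twist 0.0035 tilt xy [ 0.0139 -0.0095] F [ 0.5  0.1 -0.4] grip 0.0591
```

```bash
python3 -m crank '[[0.62,2.2,-0.9,0.5,0.003],[0.62,1.7,-0.8,0.5,0],[0.62,1,-0.6,1,0],[0.62,0.4,-0.3,1,0],[0.62,0,0,0.8,0],[0.62,0,0,0.4,0],[0.62,0,0,0,0],[0.62,0,0,0,0],[0.62,0,0,0,0],[0.62,0,0,0,0]]'
python3 rel.py .515 -.2305 .055 -.104;python3 look.py wrist w13
```

```text
time: 27.9
tcp_pos: [0.508, -0.2041, 0.1138]
tool_rot: [0.001, -0.667, 0.745, -0.005]
ft_force: [0.8, -0.6, -0.9]
grip_width: 0.0587
t 27.9 tcp [ 0.508  -0.2041  0.1138] shift cm [ 2.51 -0.93  5.91] twist -0.0052 tilt xy [ 0.0085 -0.0071] F [ 0.8 -0.6 -0.9] grip 0.0587
[ 0.50811722 -0.20414114  0.1139183 ] [ 0.00084093 -0.66747479  0.74461107 -0.00557245] 27.95
```

View pics/w13.png

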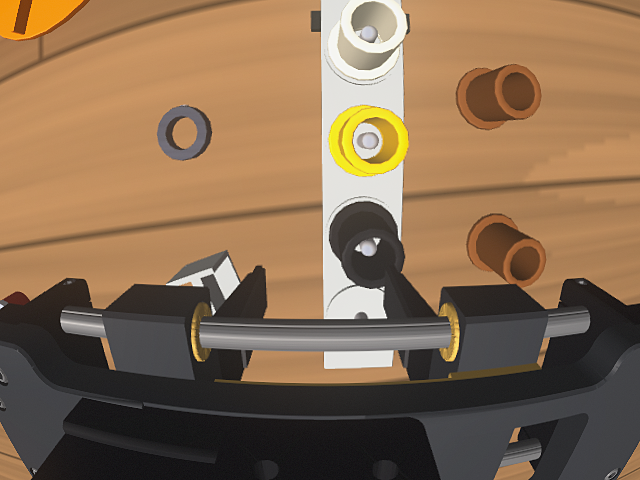

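```bash
python3 - <<'E'
from fitw import *
f=np.load("pics/w13.npy",allow_pickle=True).item()
for n,u in dict(black=(373,257),yellow=(374,137),white=(373,33)).items(): print(n,wz(f,u,.076))
E
python3 -m crank '[[0.62,1,-0.35,0,-0.005],[0.62,0.8,-0.3,0,0],[0.62,0.5,-0.2,0.2,0],[0.62,0.15,-0.08,0.8,0],[0.62,0,0,1,0],[0.62,0,0,0.8,0],[0.62,0,0,0.4,0],[0.62,0,0,0,0],[0.62,0,0,0,0],[0.62,0,0,0,0]]'
python3 rel.py .515 -.2305 .055 -.104
```

```text
black [ 0.5149 -0.2311  0.076 ]
yellow [ 0.579 -0.237  0.076]
white [ 0.6343 -0.2426  0.076 ]
time: 28.95
tcp_pos: [0.5153, -0.2321, 0.0788]
tool_rot: [0.001, -0.669, 0.743, -0.005]
ft_force: [0.3, -0.5, -0.9]
grip_width: 0.0589
t 28.95 tcp [ 0.5153 -0.2321  0.0788] shift cm [-0.17  0.07  2.38] twist -0.0 tilt xy [ 0.0079 -0.0067] F [ 0.3 -0.5 -0.9] grip 0.0589
```

```bash
python3 -m crank '[[0.62,-0.12,0,0.7,0],[0.62,0,0,0.8,0],[0.62,0,0,0.5,0],[0.62,0,0,0.2,0],[0.62,0,0,0,0],[0,0,0,0,0],[0,0,0,0,0],[0,0,0,0,0],[0,0,0,0,0],[0,0,0,0,0]]'
python3 rel.py .515 -.2305 .055 -.104
python3 -m crank '[[0,0,0,-1,0],[0,0,0,-2,0],[0,0,0,-2.5,0],[0,0,0,-2.5,0],[0,-1,0,-2,0],[0,-2,0,-1,0],[0,-3.5,0,0,0],[0,-4,0,0,-0.02],[0,-4,0,0,-0.02],[0,-4,0,0,-0.02]]'
python3 rel.py .518 .2431 .16 .0366
```

```text
time: 29.95
tcp_pos: [0.5164, -0.2312, 0.056]
tool_rot: [0.001, -0.67, 0.743, -0.006]
ft_force: [0.1, -0.5, -1.4]
grip_width: 0.0347
t 29.95 tcp [ 0.5164 -0.2312  0.056 ] shift cm [-0.05  0.15  0.1 ] twist 0.0003 tilt xy [ 0.0098 -0.0079] F [ 0.1 -0.5 -1.4] grip 0.0347
time: 30.95
tcp_pos: [0.5336, -0.0447, 0.1771]
tool_rot: [0.003, -0.689, 0.725, -0.009]
ft_force: [0.6, -0.2, -0.4]
grip_width: 0.0345
t 30.95 tcp [ 0.5336 -0.0447  0.1771] shift cm [-28.68   3.05   1.39] twist -0.0877 tilt xy [ 0.0168 -0.01  ] F [ 0.6 -0.2 -0.4] grip 0.0345
```

```bash
python3 -m crank '[[0,-4,0.4,0,-0.02],[0,-4,0.3,0,-0.02],[0,-4,0.3,0,-0.02],[0,-4,0.3,0,-0.015],[0,-4,0.2,0,-0.01],[0,-3,0.2,0.2,0],[0,-2,0.1,0.3,0],[0,-1,0,0.3,0],[0,0,0,0,0],[0,0,0,0,0]]'
python3 rel.py .518 .2431 .13 .0366; python3 look.py wrist w14
```

```text
time: 31.95
tcp_pos: [0.514, 0.2303, 0.1745]
tool_rot: [-0.006, 0.723, -0.691, 0.012]
ft_force: [-0.1, -0.4, 0.1]
grip_width: 0.0348
t 31.95 tcp [0.514  0.2303 0.1745] shift cm [-1.31 -0.34  4.44] twist 0.0077 tilt xy [ 0.0268 -0.0079] F [-0.1 -0.4  0.1] grip 0.0348
[0.51403522 0.22999555 0.17439522] [-0.00641003  0.72234904 -0.69138787  0.01239343] 32.0
```

View pics/w14.png

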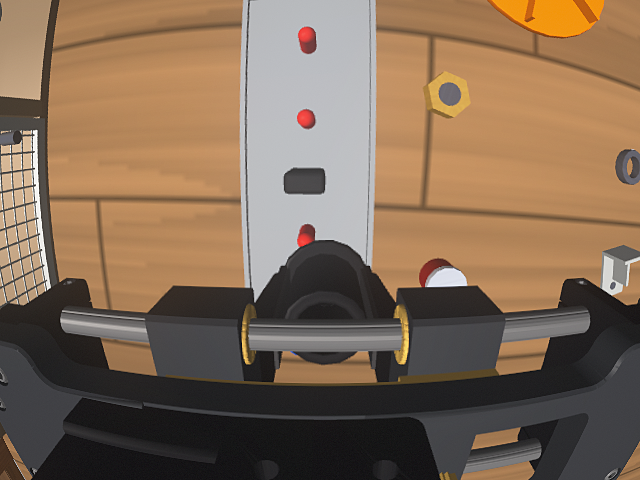

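```bash
python3 -m crank '[[0,-0.5,-0.15,0.3,0.007],[0,-0.4,-0.1,0.8,0],[0,-0.25,-0.07,0.9,0],[0,-0.1,0,0.9,0],[0,0,0,0.8,0],[0,0,0,0.4,0],[0,0,0,0,0],[0,0,0,0,0],[0,0,0,0,0],[0,0,0,0,0]]'
python3 rel.py .518 .2431 .086 .0366
```

```text
time: 33.0
tcp_pos: [0.5186, 0.2398, 0.1288]
tool_rot: [-0.005, 0.718, -0.696, 0.012]
ft_force: [0.2, 0.4, -1.5]
grip_width: 0.0341
t 33.0 tcp [0.5186 0.2398 0.1288] shift cm [-0.37  0.15  4.27] twist -0.0054 tilt xy [ 0.025  -0.0093] F [ 0.2  0.4 -1.5] grip 0.0341
```

```bash
python3 -m crank '[[0,-0.25,0.1,0.3,-0.005],[0,-0.1,0.05,0.8,0],[0,0,0,0.9,0],[0,0,0,0.9,0],[0,0,0,0.6,0],[0,0,0,0.4,0],[0,0,0,0.1,0],[0,0,0,0,0],[0,0,0,0,0],[0,0,0,0,0]]'
python3 rel.py .518 .2431 .086 .0366
```

```text
time: 34.0
tcp_pos: [0.5185, 0.2435, 0.0864]
tool_rot: [-0.006, 0.72, -0.694, 0.013]
ft_force: [-0.3, 0.5, 0.0]
grip_width: 0.0347
t 34.0 tcp [0.5185 0.2435 0.0864] shift cm [0.04 0.06 0.03] twist 0.0001 tilt xy [ 0.0264 -0.0087] F [-0.3  0.5  0. ] grip 0.0347
```

```bash
python3 -m crank '[[0.3,0,0,0,0],[0.42,0,0,0,0],[0.52,0,0,0,0],[0.52,0,0,0,0],[0.52,0,0,-0.8,0],[0.52,0,0,-2,0],[0.52,0,0,-2.5,0],[0.52,0,0,-2.5,0],[0.52,0,0,-1,0],[0.52,0,0,0,0]]'
python3 rel.py .5785 -.237 .16 -.104;python3 look.py scene sc15;python3 look.py side sd15
python3 - <<'E'
import cv2
a=cv2.imread("pics/sc15.png")[70:220,300:480];b=cv2.imread("pics/sd15.png")[270:420,210:430]
cv2.imwrite("pics/c15.png",cv2.hconcat([cv2.resize(a,(400,300)),cv2.resize(b,(400,300))]))
E
```

```text
time: 35.0
tcp_pos: [0.5164, 0.2444, 0.1799]
tool_rot: [-0.007, 0.72, -0.694, 0.013]
ft_force: [-0.4, 0.1, -0.1]
grip_width: 0.0495
t 35.0 tcp [0.5164 0.2444 0.1799] shift cm [48.31 -4.37  2.56] twist 0.1406 tilt xy [ 0.0281 -0.0082] F [-0.4  0.1 -0.1] grip 0.0495
[0.51612345 0.24426797 0.17914532] [-0.00637565  0.71991727 -0.69391377  0.0127341 ] 35.05
[0.51549191 0.24399799 0.1778206 ] [-0.00539086  0.71991824 -0.69392964  0.01226026] 35.1
```

View pics/c15.png

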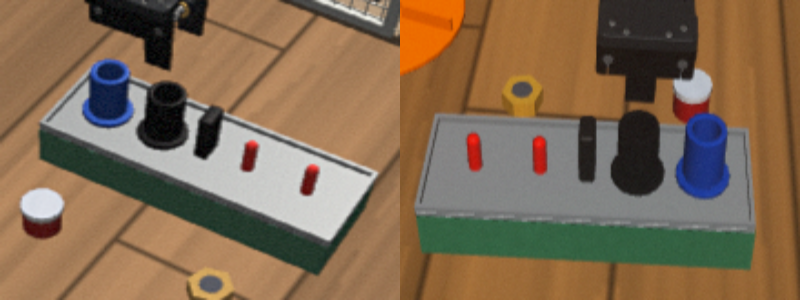

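```bash
python3 -m crank '[[0.6,2.5,-0.3,0,0],[0.62,4,-0.5,0,0.02],[0.62,4.5,-0.5,0,0.02],[0.62,4.5,-0.6,0,0.02],[0.62,4.5,-0.6,0,0.02],[0.62,4.5,-0.8,0,0.02],[0.62,4.5,-0.8,0,0.02],[0.62,4.5,-0.9,0,0.02],[0.62,4.5,-0.9,0,0],[0.62,4,-0.9,0,0]]'
python3 rel.py .5785 -.237 .12 -.104
```

```text
time: 36.1
tcp_pos: [0.5603, -0.1886, 0.1635]
tool_rot: [-0.002, -0.671, 0.741, -0.002]
ft_force: [0.4, -0.4, 0.6]
grip_width: 0.0591
t 36.1 tcp [ 0.5603 -0.1886  0.1635] shift cm [ 4.61 -2.29  4.38] twist 0.005 tilt xy [-0.0014 -0.0056] F [ 0.4 -0.4  0.6] grip 0.0591
```

```bash
python3 -m crank '[[0.62,1.8,-0.8,0.3,0.005],[0.62,1.2,-0.6,0.6,0],[0.62,0.8,-0.5,0.9,0],[0.62,0.3,-0.2,0.9,0],[0.62,0.1,0,0.8,0],[0.62,0,0,0.4,0],[0.62,0,0,0,0],[0.62,0,0,0,0],[0.62,0,0,0,0],[0.62,0,0,0,0]]'
python3 rel.py .5785 -.237 .055 -.104;python3 look.py wrist w16
```

```text
time: 37.1
tcp_pos: [0.5734, -0.2337, 0.1134]
tool_rot: [-0.005, -0.669, 0.743, 0.005]
ft_force: [0.2, -0.4, -0.2]
grip_width: 0.0589
t 37.1 tcp [ 0.5734 -0.2337  0.1134] shift cm [ 0.27 -0.61  5.83] twist -0.0012 tilt xy [-0.0132  0.0005] F [ 0.2 -0.4 -0.2] grip 0.0589
[ 0.57354567 -0.23375014  0.11350521] [-0.00465946 -0.66890257  0.74332204  0.00447054] 37.15
```

View pics/w16.png

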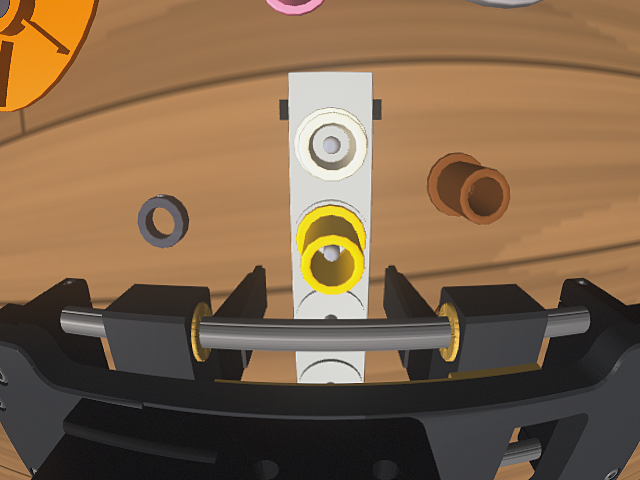

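```bash
python3 - <<'E'
from fitw import *
f=np.load("pics/w16.npy",allow_pickle=True).item()
for n,u in dict(yellow=(332,265),white=(331.5,145)).items(): print(n,wz(f,u,.076))
E
python3 -m crank '[[0.62,0.15,-0.3,0.2,-0.001],[0.62,0.1,-0.2,0.9,0],[0.62,0,-0.05,1,0],[0.62,0,0,1.2,0],[0.62,0,0,1,0],[0.62,0,0,0.5,0],[0.62,0,0,0.2,0],[0.62,0,0,0,0],[0.62,0,0,0,0],[0.62,0,0,0,0]]'
python3 rel.py .5785 -.237 .055 -.104
```

```text
yellow [ 0.5776 -0.2377  0.076 ]
white [ 0.6416 -0.2438  0.076 ]
time: 38.15
tcp_pos: [0.5781, -0.2371, 0.0583]
tool_rot: [-0.005, -0.669, 0.743, 0.005]
ft_force: [-0.5, 0.1, -0.5]
grip_width: 0.0591
t 38.15 tcp [ 0.5781 -0.2371  0.0583] shift cm [-0.01 -0.04  0.33] twist -0.0004 tilt xy [-0.0139  0.0009] F [-0.5  0.1 -0.5] grip 0.0591
```

```bash
python3 -m crank '[[0.62,0,0,0.3,0],[0.62,0,0,0,0],[0,0,0,0,0],[0,0,0,0,0],[0,0,0,0,0],[0,0,0,0,0],[0,0,0,0,0],[0,0,0,-0.8,0],[0,0,0,-1.5,0],[0,0,0,-2,0]]'
python3 rel.py .602 .2461 .16 .0366
python3 -m crank '[[0,0,0,-2,0],[0,0,0,-2,0],[0,0,0,-2,0],[0,-1.5,0,-1,0],[0,-2.5,0,0,0],[0,-4,0,0,-0.02],[0,-4,0,0,-0.02],[0,-4,0,0,-0.02],[0,-4,0,0,-0.02],[0,-4,0,0,-0.02]]'
python3 rel.py .602 .2461 .16 .0366
```

```text
time: 39.15
tcp_pos: [0.5771, -0.2362, 0.0983]
tool_rot: [-0.006, -0.669, 0.743, 0.007]
ft_force: [-0.3, 0.0, -0.3]
grip_width: 0.0364
t 39.15 tcp [ 0.5771 -0.2362  0.0983] shift cm [-48.24   2.66  -6.07] twist -0.1411 tilt xy [-0.0181  0.0031] F [-0.3  0.  -0.3] grip 0.0364
time: 40.15
tcp_pos: [0.5985, 0.0108, 0.1852]
tool_rot: [-0.001, -0.704, 0.71, 0.001]
ft_force: [1.1, -0.4, -0.7]
grip_width: 0.0367
t 40.15 tcp [0.5985 0.0108 0.1852] shift cm [-23.54  -0.16   2.5 ] twist -0.0452 tilt xy [-0.0028 -0.001 ] F [ 1.1 -0.4 -0.7] grip 0.0367
```

```bash
python3 -m crank '[[0,-4,0,0,-0.02],[0,-4,0,0,-0.015],[0,-4,0,0,-0.01],[0,-3.5,0,0.2,0],[0,-2.5,0,0.3,0],[0,-1.5,0,0.5,0],[0,-0.5,0,0.5,0],[0,0,0,0,0],[0,0,0,0,0],[0,0,0,0,0]]'
python3 rel.py .602 .2461 .13 .0366
```

```text
time: 41.15
tcp_pos: [0.5874, 0.2287, 0.1723]
tool_rot: [0.001, 0.724, -0.69, -0.002]
ft_force: [1.0, 0.3, -0.6]
grip_width: 0.0369
t 41.15 tcp [0.5874 0.2287 0.1723] shift cm [-1.66 -1.56  4.23] twist 0.0108 tilt xy [-0.0032  0.0011] F [ 1.   0.3 -0.6] grip 0.0369
```

```bash
python3 -m crank '[[0,-0.6,-0.6,0.2,0.01],[0,-0.5,-0.5,0.8,0],[0,-0.3,-0.3,0.9,0],[0,-0.1,-0.1,0.9,0],[0,0,0,0.8,0],[0,0,0,0.4,0],[0,0,0,0,0],[0,0,0,0,0],[0,0,0,0,0],[0,0,0,0,0]]'
python3 rel.py .602 .2461 .086 .0366;python3 look.py wrist w17
```

```text
time: 42.15
tcp_pos: [0.6035, 0.2427, 0.128]
tool_rot: [0.001, 0.718, -0.696, -0.002]
ft_force: [0.1, 0.6, -0.5]
grip_width: 0.0369
t 42.15 tcp [0.6035 0.2427 0.128 ] shift cm [-0.34  0.12  4.2 ] twist -0.0044 tilt xy [-0.0044  0.0003] F [ 0.1  0.6 -0.5] grip 0.0369
[0.60359463 0.24277584 0.12810483] [ 0.00130995  0.71843251 -0.69559352 -0.00163276] 42.2
```

View pics/w17.png

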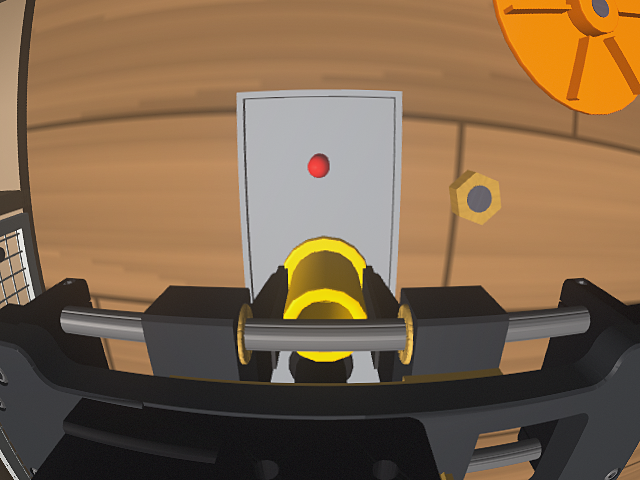

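```bash
python3 -m crank '[[0,-0.2,0.1,0.3,-0.004],[0,-0.1,0,0.8,0],[0,0,0,0.9,0],[0,0,0,0.9,0],[0,0,0,0.6,0],[0,0,0,0.3,0],[0,0,0,0.1,0],[0,0,0,0,0],[0,0,0,0,0],[0,0,0,0,0]]'
python3 rel.py .602 .2461 .086 .0366
```

```text
time: 43.2
tcp_pos: [0.603, 0.2463, 0.0871]
tool_rot: [0.001, 0.72, -0.694, -0.001]
ft_force: [-0.6, 0.5, -0.7]
grip_width: 0.0366
t 43.2 tcp [0.603  0.2463 0.0871] shift cm [0.01 0.1  0.11] twist 0.0001 tilt xy [-0.0025  0.0009] F [-0.6  0.5 -0.7] grip 0.0366
```

```bash
python3 -m crank '[[0,0,0,0.05,0],[0.3,0,0,0,0],[0.42,0,0,0,0],[0.52,0,0,0,0],[0.52,0,0,0,0],[0.52,0,0,-0.8,0],[0.52,0,0,-2,0],[0.52,0,0,-2.5,0],[0.52,0,0,-2.5,0],[0.52,0,0,-0.8,0]]'
python3 rel.py .6405 -.2437 .16 -.104;python3 look.py scene sc18;python3 look.py side sd18
python3 - <<'E'
import cv2
a=cv2.imread("pics/sc18.png")[70:220,300:480];b=cv2.imread("pics/sd18.png")[270:420,210:430]
cv2.imwrite("pics/c18.png",cv2.hconcat([cv2.resize(a,(400,300)),cv2.resize(b,(400,300))]))
E
```

```text
time: 44.2
tcp_pos: [0.6023, 0.2459, 0.1754]
tool_rot: [0.002, 0.72, -0.694, -0.002]
ft_force: [0.1, 0.6, -0.3]
grip_width: 0.0495
t 44.2 tcp [0.6023 0.2459 0.1754] shift cm [49.06 -2.03  1.51] twist 0.1406 tilt xy [-0.0051  0.    ] F [ 0.1  0.6 -0.3] grip 0.0495
[0.60252481 0.24595413 0.1757211 ] [ 0.00148714  0.71995859 -0.69401333 -0.0017084 ] 44.25
[0.60182501 0.24570092 0.17373371] [ 0.00245985  0.71992885 -0.69403988 -0.00224598] 44.3
```

View pics/c18.png

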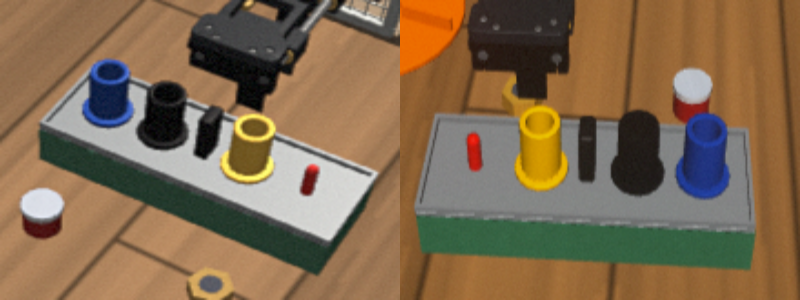

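Yellow is seated. White is the last one, at (.6405,-.2437).

```bash
python3 -m crank '[[0.6,2.5,-0.1,0,0],[0.62,4,-0.2,0,0.02],[0.62,4.5,-0.2,0,0.02],[0.62,4.5,-0.3,0,0.02],[0.62,4.5,-0.4,0,0.02],[0.62,4.5,-0.5,0,0.02],[0.62,4.5,-0.6,0,0.02],[0.62,4.5,-0.7,0,0.02],[0.62,4.5,-0.8,0,0],[0.62,4,-0.8,0,0]]'
python3 rel.py .6405 -.2437 .12 -.104
```

```text
time: 45.3
tcp_pos: [0.6246, -0.1853, 0.1552]
tool_rot: [-0.01, -0.671, 0.741, 0.011]
ft_force: [1.0, -0.5, 0.1]
grip_width: 0.059
t 45.3 tcp [ 0.6246 -0.1853  0.1552] shift cm [ 5.66 -2.26  3.45] twist 0.0052 tilt xy [-0.0294  0.0031] F [ 1.  -0.5  0.1] grip 0.059
```

```bash
python3 -m crank '[[0.62,2.1,-0.8,0,0.005],[0.62,1.6,-0.6,0.4,0],[0.62,0.9,-0.5,0.7,0],[0.62,0.4,-0.2,0.8,0],[0.62,0.1,0,0.8,0],[0.62,0,0,0.4,0],[0.62,0,0,0,0],[0.62,0,0,0,0],[0.62,0,0,0,0],[0.62,0,0,0,0]]'
python3 rel.py .6405 -.2437 .055 -.104;python3 look.py wrist w19
```

```text
time: 46.3
tcp_pos: [0.6358, -0.2392, 0.1121]
tool_rot: [-0.012, -0.669, 0.743, 0.017]
ft_force: [0.2, 0.7, 1.3]
grip_width: 0.0591
t 46.3 tcp [ 0.6358 -0.2392  0.1121] shift cm [ 0.42 -0.76  5.68] twist -0.0007 tilt xy [-0.041   0.0089] F [0.2 0.7 1.3] grip 0.0591
[ 0.63585546 -0.23932097  0.11222517] [-0.01220617 -0.66903586  0.74293702  0.01692989] 46.35
```

View pics/w19.png

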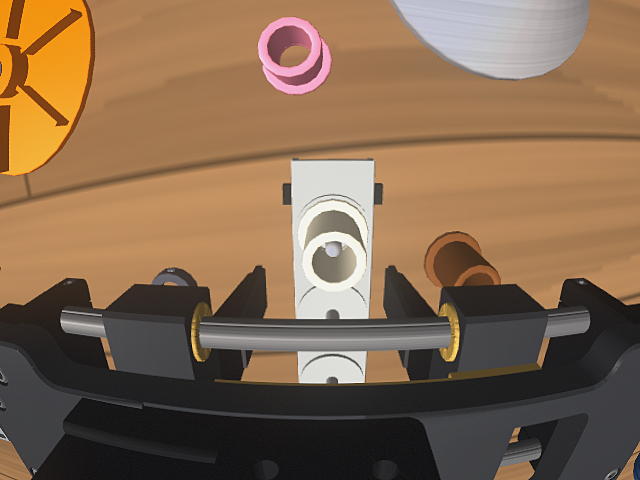

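```bash
python3 - <<'E'
from fitw import *
f=np.load("pics/w19.npy",allow_pickle=True).item()
print(wz(f,(333,263),.076))
E
python3 -m crank '[[0.62,0.2,-0.3,0.2,-0.001],[0.62,0.12,-0.25,0.9,0],[0.62,0.05,-0.1,1,0],[0.62,0,0,1.2,0],[0.62,0,0,1,0],[0.62,0,0,0.5,0],[0.62,0,0,0.2,0],[0.62,0,0,0,0],[0.62,0,0,0,0],[0.62,0,0,0,0]]'
python3 rel.py .6405 -.2437 .055 -.104
```

```text
[ 0.6406 -0.2436  0.076 ]
time: 47.35
tcp_pos: [0.6398, -0.2436, 0.0568]
tool_rot: [-0.012, -0.669, 0.743, 0.017]
ft_force: [-0.0, 0.2, -0.1]
grip_width: 0.0586
t 47.35 tcp [ 0.6398 -0.2436  0.0568] shift cm [ 0.   -0.07  0.17] twist 0.0001 tilt xy [-0.0417  0.0093] F [-0.   0.2 -0.1] grip 0.0586
```

```bash
python3 -m crank '[[0.62,0,-0.05,0.15,0],[0.62,0,0,0,0],[0,0,0,0,0],[0,0,0,0,0],[0,0,0,0,0],[0,0,0,0,0],[0,0,0,0,0],[0,0,0,-0.8,0],[0,0,0,-1.5,0],[0,0,0,-2,0]]'
python3 -m crank '[[0,0,0,-2,0],[0,0,0,-2,0],[0,0,0,-2,0],[0,-1.5,0,-1,0],[0,-2.5,0,0,0],[0,-4,0,0,-0.02],[0,-4,0,0,-0.02],[0,-4,0,0,-0.02],[0,-4,0,0,-0.02],[0,-4,0,0,-0.02]]'
python3 rel.py .66 .2483 .16 .0366
```

```text
time: 48.35
tcp_pos: [0.6406, -0.2433, 0.0983]
tool_rot: [-0.013, -0.669, 0.743, 0.02]
ft_force: [0.1, 0.1, -0.6]
grip_width: 0.0365
time: 49.35
tcp_pos: [0.6644, 0.0028, 0.1873]
tool_rot: [-0.008, -0.704, 0.71, 0.013]
ft_force: [0.7, 0.0, -0.4]
grip_width: 0.0368
t 49.35 tcp [0.6644 0.0028 0.1873] shift cm [-24.53   0.54   2.93] twist -0.0443 tilt xy [-0.0303  0.0075] F [ 0.7  0.  -0.4] grip 0.0368
```

```bash
python3 -m crank '[[0,-4,0,0,-0.02],[0,-4,0,0,-0.015],[0,-4,0,0,-0.01],[0,-3.5,0,0.2,0],[0,-2.5,0,0.3,0],[0,-1.5,0,0.5,0],[0,-1,0,0.5,0],[0,0,0,0,0],[0,0,0,0,0],[0,0,0,0,0]]'
python3 rel.py .66 .2483 .13 .0366
```

```text
time: 50.35
tcp_pos: [0.6531, 0.2275, 0.1767]
tool_rot: [0.007, 0.724, -0.69, -0.014]
ft_force: [0.3, -0.4, -0.6]
grip_width: 0.0363
t 50.35 tcp [0.6531 0.2275 0.1767] shift cm [-1.99 -0.94  4.67] twist 0.0122 tilt xy [-0.0306  0.0096] F [ 0.3 -0.4 -0.6] grip 0.0363
```

```bash
python3 -m crank '[[0,-0.7,-0.35,0.2,0.012],[0,-0.6,-0.3,0.9,0],[0,-0.4,-0.2,0.9,0],[0,-0.2,-0.05,0.9,0],[0,0,0,0.9,0],[0,0,0,0.5,0],[0,0,0,0,0],[0,0,0,0,0],[0,0,0,0,0],[0,0,0,0,0]]'
python3 rel.py .66 .2483 .086 .0366;python3 look.py scene sc20
```

```text
time: 51.35
tcp_pos: [0.6611, 0.2456, 0.1288]
tool_rot: [0.008, 0.718, -0.696, -0.015]
ft_force: [-0.4, -0.7, 0.1]
grip_width: 0.0365
t 51.35 tcp [0.6611 0.2456 0.1288] shift cm [-0.24 -0.03  4.29] twist -0.0053 tilt xy [-0.0321  0.0088] F [-0.4 -0.7  0.1] grip 0.0365
[0.66121303 0.24556662 0.1289507 ] [ 0.00792804  0.71801789 -0.69582786 -0.01452756] 51.4
```

View pics/sc20.png

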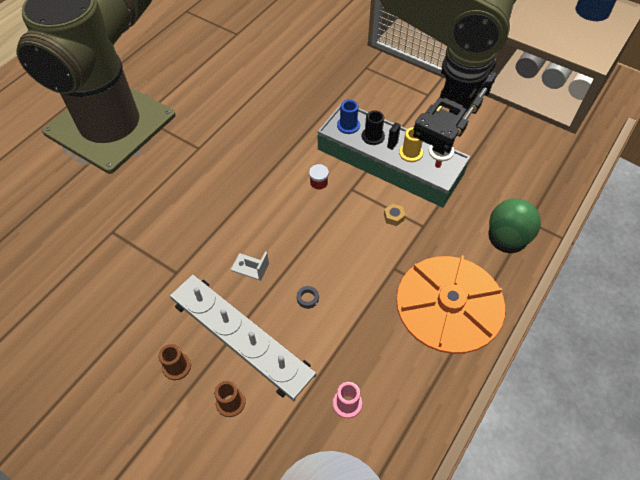

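```bash
python3 -m crank '[[0,-0.15,0,0.3,-0.005],[0,-0.08,0,0.8,0],[0,0,0,0.9,0],[0,0,0,0.9,0],[0,0,0,0.6,0],[0,0,0,0.3,0],[0,0,0,0.1,0],[0,0,0,0,0],[0,0,0,0,0],[0,0,0,0,0]]'
python3 rel.py .66 .2483 .086 .0366
```

```text
time: 52.4
tcp_pos: [0.6603, 0.2486, 0.0876]
tool_rot: [0.007, 0.72, -0.694, -0.014]
ft_force: [0.7, -0.2, -0.6]
grip_width: 0.0367
t 52.4 tcp [0.6603 0.2486 0.0876] shift cm [0.03 0.03 0.16] twist 0.0001 tilt xy [-0.0304  0.0092] F [ 0.7 -0.2 -0.6] grip 0.0367
```

```bash
python3 -m crank '[[0,0,0,0.1,0],[0.3,0,0,0,0],[0.42,0,0,0,0],[0.52,0,0,0,0],[0.52,0,0,0,0],[0.52,0,0,-0.8,0],[0.52,0,0,-2,0],[0.52,0,0,-2.5,0],[0.52,0,0,-2.5,0],[0.52,0,0,-1.5,0]]'
python3 -m crank '[[0.52,0,0,-1,0],[0.52,2,0,-1,0],[0.52,3,0,0,0],[0.52,3,0,0,0],[0.52,3,0,0,0],[0.52,3,0,0,0],[0.52,2,0,0,0],[0.52,1,0,0,0],[0.52,0,0,0,0],[0.52,0,0,0,0]]'
python3 rel.py .66 .2483 .086 .0366
python3 look.py wrist w21;python3 look.py scene sc21;python3 look.py side sd21
python3 - <<'E'
import cv2
a=cv2.imread("pics/sc21.png")[70:220,300:480];b=cv2.imread("pics/sd21.png")[290:410,210:420]
cv2.imwrite("pics/c21.png",cv2.resize(a,(720,600),interpolation=2));cv2.imwrite("pics/d21.png",cv2.resize(b,(735,420),interpolation=2))
E
```

```text
time: 53.4
tcp_pos: [0.6618, 0.2473, 0.1814]
tool_rot: [0.009, 0.72, -0.694, -0.015]
ft_force: [0.7, -0.8, 0.7]
grip_width: 0.0488
time: 54.4
tcp_pos: [0.6677, 0.0639, 0.2021]
tool_rot: [0.01, 0.719, -0.694, -0.015]
ft_force: [0.1, 0.3, -0.5]
grip_width: 0.0494
t 54.4 tcp [0.6677 0.0639 0.2021] shift cm [-18.37  -0.3   11.75] twist -0.0013 tilt xy [-0.0363  0.0063] F [ 0.1  0.3 -0.5] grip 0.0494
[0.66772571 0.06407773 0.20203829] [ 0.01043593  0.71958373 -0.69416152 -0.0151698 ] 54.45
[0.66779437 0.06456417 0.2021679 ] [ 0.01030761  0.71980885 -0.69393126 -0.01511205] 54.5
[0.66783642 0.0648569  0.2022578 ] [ 0.0102411   0.7199625  -0.69377393 -0.01506153] 54.55
```

View pics/c21.png

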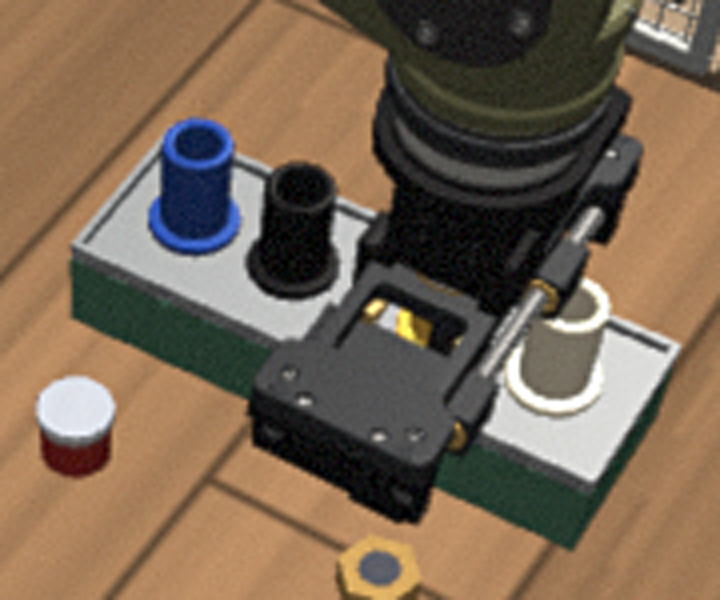

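View pics/d21.png

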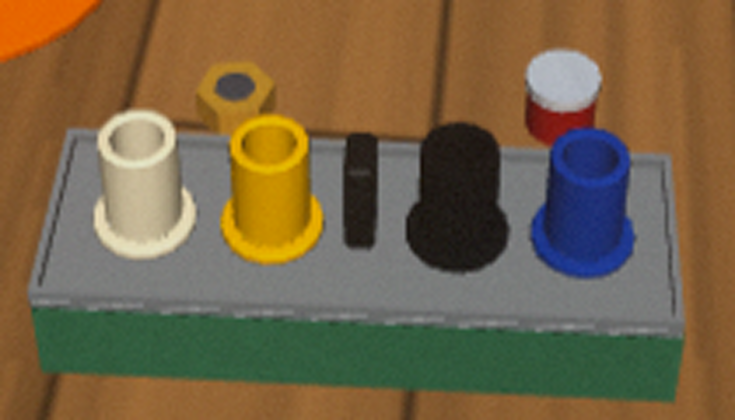

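View pics/w21.png

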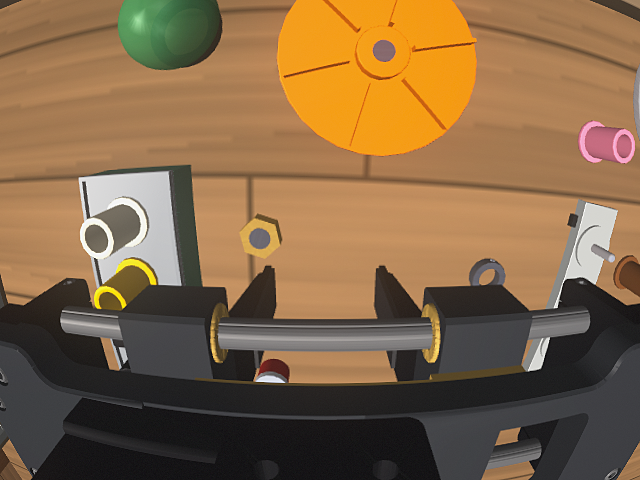

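Run:
```python
from fit import *
f=np.load("pics/sd21.npy",allow_pickle=True).item()
k=210/735.
U=np.array([(591,157),(459,150),(270,144),(138,140)])*k+(210,290)
p,r=fit([(f,[[x,0,.106] for x in(-.1,-.042,.042,.1)],U)],0,(.56,.245,.036));print(p.round(4),r.round(1).tolist())
s=ctrl.state();print(s["time"],s["ft_force"].round(1),abs(s["joint_velocities"]).max())
ctrl.close_job()
```

```text
[0.5559 0.25   0.0451] [[0.0, -0.3], [0.1, 0.3], [-0.3, 0.1], [0.2, -0.1]]
54.55 [0.3 0.9 0.1] 0.005757483839024244
the job is handed in; nothing more can be done
```

I stacked the grey pin tray on the green tray with its foot pins in the sockets while all four bushings were still on the rack. I then moved the bushings onto the posts in rack order from the robot outward: blue, black, yellow, white. The job was handed in at about 54.6 s.

- **Tray:** the scene and side pictures show it flush on the green tray. A wrist-camera fit of the red posts put it at (0.5605, 0.2448), turned 0.0367 rad. The green tray measured (0.559, 0.2444), 0.0365 rad, so they agree to about 1.5 mm.
- **Bushings:** the last side picture shows all four upright with their flanges flat on the tray floor. The gripper was open and clear, and the arm was nearly still (fastest joint 0.006 rad/s).
- **A check that disagreed:** the last fit, from the side camera alone, put the row of bushing tops at (0.556, 0.250), turned 0.045 rad. That is about 7 mm and 0.008 rad off the wrist fit. This camera was shifted the same way for the tray and rack earlier, so I put it down to its calibration. The four tops fit the post spacing to within 0.3 pixels.
- **Oddities:** the gripper read 34–35 mm on the black bushing but about 36.5 mm on the others. The tool also drifted up to 0.04 rad off vertical. Neither showed in how the parts sat.

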